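# Feed a loaded tube carrier round the bend of the loading spur into the reading station

## Task

Take the blue carrier with the purple-capped blood tubes from the bench, stand it upright on the loading deck and slide it along the lane, between the rails and round the bend, into the reading station. Press it gently against the sprung orange buffer only until the brass side catch clicks into its notch, so that it stays latched there when you let go. Do not force it against the rails, do not drive the buffer to the end of its travel, and leave the rack, the bottle and the grey spare carrier where they are.

Things in the scene. Friction and masses are not known exactly. Their poses are not given: they have to be found in the camera images.
- carrier: Loaded tube carrier, about 0.26 kg, upright on the bench. Origin: centre of underside; x along it; same both ways round. Dark foot 15 mm high, 74 x 30 mm, half-round ends. Blue body above, 70 x 28 mm, flat ends and sides, to 45 mm height; below 27 mm its sides have a 24 mm long, 9 mm deep notch at mid-length for the catch. Three purple caps (14 mm wide) in a row along it, to 68 mm high.
- lane: Loading spur: dark slippery L-shaped deck fixed on the bench, surface at z = 12 mm. Origin: at bench height below the centre of the bend's arc. Lane centre line: along x = -80 mm towards +y, from y = -204 mm to 0; then a quarter circle of radius 80 mm about the origin, turning right; then from (0, 80 mm) along y = 80 mm towards +x, to the station. Foot's play: 2.5 mm a side, in the bend 1 mm.
- rails: The two aluminium rails, same frame as lane: faces 35 mm apart, 6 mm thick, tops at z = 26 mm (14 mm above the deck), so the carrier's body can be pushed above them. They start at y = -140 mm, 52 mm apart, funnel in to 35 mm by y = -110 mm, follow the bend, close in to 33 mm just after it and end at x = 118 mm.
- load (a point): Middle of the open, rail-less part of the deck (66 mm wide, from y = -204 to -140 mm of the lane) where a carrier is set down, in line with the lane (lane +y). On the deck's surface; axes as the lane.
- bend_in (a point): Lane centre line where the bend begins, on the deck's surface; axes as the lane. Travel here is towards lane +y.
- bend_out (a point): Lane centre line where the bend ends, on the deck; axes as the lane. Travel from here is towards lane +x, to the reading station: white box across the lane's end, 62 mm above the deck, and white catch housing beside the left rail, 33 mm above it. The station is clamped by hand anywhere in a 24 mm range, not measured: the buffer's face, when out, is 100 to 124 mm from here. Feel for it.
- buffer (a joint): Sprung orange disc, 17 mm wide, on the lane's centre 30 mm above the deck; the carrier's front end meets it. Metres pressed in: 0 out, 0.010 hard end. Pushes back about 2 N at first plus 1.8 N per mm. The catch drops in at about 4 mm (9 to 10 N); 7 mm (15 N) is too far. Let go with the catch in, it stays at about 3.5 mm; without, it pushes the carrier back.
- catch (a joint): Brass catch sliding across the lane above the left rail, light spring (1 to 2 N). Metres pushed aside: 0 when out in the lane, some 4 to 7 mm as the carrier's front passes it (1 to 4 N more push, from about 41 to 29 mm before home, then sliding), back to about 0 when it has dropped into the carrier's notch.
- spare: Grey empty carrier of the same shape, standing on the bench to the right; origin centre of its underside. Not to be disturbed.
- rack: White tube rack, 75 x 115 x 38 mm, with capped tubes up to 84 mm high; origin centre of its underside. Not to be disturbed.
- bottle: White reagent bottle with a blue cap, 66 mm across, 150 mm high; origin centre of its underside. Not to be disturbed.
Not all that is in view belongs to the job. What is shaped like the carrier but pink or turquoise is not meant.

How it is judged:
By the outcome, as a careful person would: the job done as asked, in the order asked, and still so for the second after the job is handed in, with the robot touching nothing.
It also fails if it takes over 72 s, if anything falls off the work surface, if the arm or the gripper's body presses on something with over 40 N, if the wrist force passes 120 N, or if a joint passes its speed limit or range.

## Robot

A 6-joint arm with a two-finger parallel gripper is mounted at the origin on the work surface. World frame = base frame: x ahead of the robot, y to its left, z up, the work surface at z = 0. Lengths are in m, angles in rad, forces in N, time in s.
With the tool pointing down it reaches from about 0.25 to 0.725 m from the base axis. Payload 4 kg.
Tool frame: the origin (TCP) lies midway between the tips of the shut fingers; the grasp point (between the pads) lies 19 mm behind it (bot.grasp_offset is the distance from the TCP to the grasp point, in m); z points along the fingers, y is the direction in which the jaws open and shut (so a half turn about z gives the same grasp; the last joint's range is limited). The gripper opens to 85 mm and grips with 20 to 120 N. Pads are 22 mm wide; open, the fingers measure 114 mm over their backs; the gripper's body (76 mm by 85 mm) begins 54 mm behind the grasp point. The pads swing forward as they close: fully open they stand 13 mm farther back than shut.
Start: joints at [-1.158, 0.241, 0.005, 1.335, 0, 1.571], TCP at [0.201, -0.458, 0.231] pointing down, gripper open.
Joint ranges: [-2.72, 2.72], [-1.05, 1.87], [-1.09, 1.28], [-1.99, 2.15], [-1.42, 1.44], [-3.14, 3.14]. Speed limits (rad/s): [2.79, 2.79, 3.14, 3.14, 3.14, 3.14].

## Interface

Orientations are given as a unit quaternion [x, y, z, w].
In Python, from workcell import sensors, optics, bot gives the robot as it stands.
- The arm moves only by the tool apply_moves, never from a script. Its argument "plan" is one flat list of numbers, 6 for each row, row after row: the shift along the tool's x, y, z in m, then the turn, a rotation vector about the tool's x, y, z in rad. In form: [tx, ty, tz, ax, ay, az, tx, ty, tz, ax, ay, az, ...]. A call has 1 to 12 rows; each row is the pose to reach, as a shift and turn from the pose commanded when the call began, along the tool's axes at that moment; what a row does not reach only later rows make up. A row lasts 1/12 s, in which the tool goes at most 41.7 mm and 7.16 degrees, less where a joint would pass 70% of its speed; a pose out of reach is approached as far as the arm can. A call with a gripper value outside its range is refused whole. "grip" is the finger opening in m, from 0 to 0.0854, set as the call begins (left out, the last holds). The fingers move at their own pace and stop on an object; the grip force is fixed at half the most. Time passes only in rows, so rows that repeat a pose let the fingers close. It gives the time, the measured TCP pose, the force and the opening at its end, in the units of the state.
- sensors.get_obs(): the state, without advancing time (a new reading comes with each control period).
- optics.camera(name): name is "scene" or "top"; returns a dict with "pixels" (480x640x3 uint8, red, green, blue), "fx", "fy", "cx", "cy" (pixels), "pose" (4x4, takes a point from camera to world coordinates). Camera axes: x right, y up, looking along -z (the intrinsics and any distortion apply to the point x, -y, -z); pixel columns grow to the right and rows downward; lengths in m; the calibration is good to about 2 mm. A picture is of the moment at which its call begins. There is no depth.
- bot.job_done(): hands the job in, once; it reports no verdict.
The state is a dict: "clock": time; "joint_pos": joint angles; "joint_vel": joint speeds; "tau": joint torques, N m; "eef_pos": TCP position; "tool_rot": TCP orientation; "ft_force": force on the tool from outside, world axes, zero at the start; "ft_torque": the same for the moment, N m; "grip_width": finger opening in m.
Only numpy, scipy, OpenCV 4.12 (cv2) and the standard library are available. Lean on these libraries where they do the work, as an engineer would, in place of code of your own. Each camera call takes 0.05 s, during which the arm holds its last target.

## Working session

There is one attempt and no reset: what is moved stays moved. The work goes in short steps, Python scripts to look and compute and a tool call to move; the robot and the scene stay as the last step left them, time stands still between calls to the robot, and variables do not carry over. Pictures are saved under pics/ and viewed, and the job is handed in when it is done.

Besides the shell and the picture viewer there is one more tool, called after "Emit:" as name(argument=value, ...) on one line, values as JSON. apply_moves: Moves the arm, as the interface text tells. Its arguments: {"type":"object","properties":{"plan":{"type":"array","items":{"type":"number"}},"grip":{"type":"number"}},"required":["plan"]}

```bash
mkdir -p pics; ls; python3 - <<'E'
from workcell import sensors, optics, bot
import cv2,numpy as np
np.set_printoptions(precision=4,suppress=True)
print(sensors.get_obs()); print(bot.grasp_offset)
for n in("scene","top"):
    c=optics.camera(n); cv2.imwrite(f"pics/{n}0.png",c["pixels"][:,:,::-1]); print({k:v for k,v in c.items() if k!="pixels"})
E
```

```text
pics
{'clock': 0.0, 'joint_pos': array([-1.158 ,  0.2414,  0.0037,  1.3352, -0.    ,  1.5708]), 'joint_vel': array([-0.0005,  0.    , -0.0003,  0.0004,  0.0008,  0.0009]), 'tau': array([  0.0009, -37.2317,  25.2408,   0.0168,  -0.    ,  -0.    ]), 'eef_pos': array([ 0.2003, -0.4574,  0.2304]), 'tool_rot': array([ 0.9788,  0.2049, -0.0002, -0.001 ]), 'ft_force': array([ 0.1111, -0.0854,  0.016 ]), 'ft_torque': array([ 0.0017, -0.005 , -0.0138]), 'grip_width': 0.08528395565212067}
0.0187
{'fx': 584.4655510479739, 'fy': 584.4655510479739, 'cx': 320.4316504174714, 'cy': 239.3218814407016, 'pose': array([[ 0.7113, -0.5596,  0.4255,  1.1308],
       [ 0.7028,  0.5564, -0.4432, -0.5541],
       [ 0.0113,  0.6143,  0.789 ,  1.0551],
       [ 0.    ,  0.    ,  0.    ,  1.    ]])}
{'fx': 484.4275810584811, 'fy': 484.4275810584811, 'cx': 320.32398287188346, 'cy': 242.18605223941694, 'pose': array([[-0.0129,  0.9939, -0.1097,  0.4679],
       [-0.9999, -0.0134, -0.0043, -0.0168],
       [-0.0057,  0.1096,  0.994 ,  0.986 ],
       [ 0.    ,  0.    ,  0.    ,  1.    ]])}
```

View pics/scene0.png

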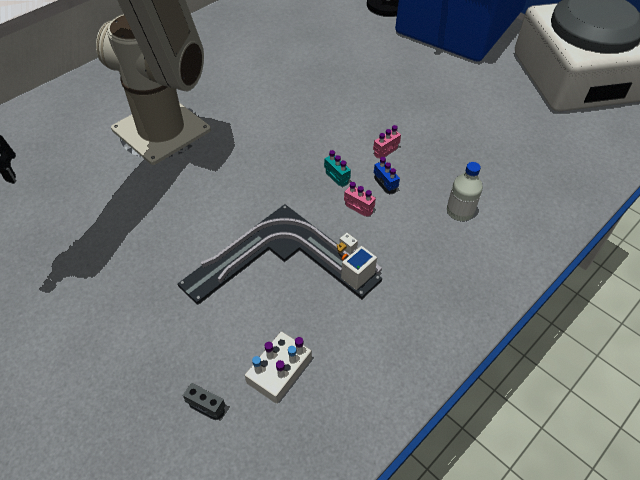

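View pics/top0.png

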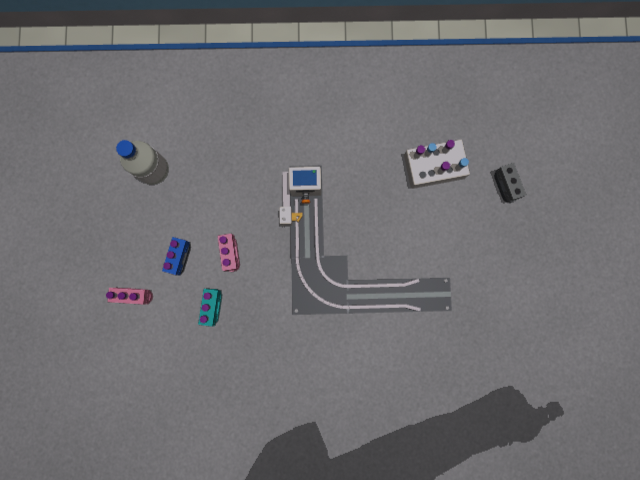

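```bash
cat > h.py <<'E'
import numpy as np, cv2
from workcell import sensors, optics, bot
np.set_printoptions(precision=4,suppress=True)
def proj(c,P):
    T=np.linalg.inv(c["pose"]); p=T[:3,:3]@np.asarray(P,float)+T[:3,3]
    return np.array([c["cx"]+c["fx"]*p[0]/-p[2], c["cy"]+c["fy"]*-p[1]/-p[2]])
def back(c,uv,z):
    d=c["pose"][:3,:3]@np.array([(uv[0]-c["cx"])/c["fx"],-(uv[1]-c["cy"])/c["fy"],-1]); o=c["pose"][:3,3]
    return o+d*(z-o[2])/d[2]
def crop(c,fn,u0,v0,u1,v1,s):
    im=cv2.resize(c["pixels"][v0:v1,u0:u1,::-1],None,fx=s,fy=s,interpolation=cv2.INTER_CUBIC)
    for u in range((u0+9)//10*10,u1,10):
        cv2.line(im,((u-u0)*s,0),((u-u0)*s,6),(0,255,255),1)
        if u%20==0: cv2.putText(im,str(u),((u-u0)*s+2,16),0,.4,(0,255,255),1)
    for v in range((v0+9)//10*10,v1,10):
        cv2.line(im,(0,(v-v0)*s),(6,(v-v0)*s),(0,255,255),1)
        if v%20==0: cv2.putText(im,str(v),(8,(v-v0)*s+4),0,.4,(0,255,255),1)
    cv2.imwrite(fn,im)
E
python3 - <<'E'
from h import *
c=optics.camera("top"); np.save("/tmp/top.npy",c,allow_pickle=True)
crop(c,"pics/t1.png",95,225,255,335,5)
crop(c,"pics/t2.png",270,155,470,325,4)
s=optics.camera("scene"); np.save("/tmp/scene.npy",s,allow_pickle=True)
crop(s,"pics/s1.png",310,110,430,220,6)
crop(s,"pics/s2.png",170,195,390,315,3)
E
```

```text
(no output)
```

View pics/t1.png

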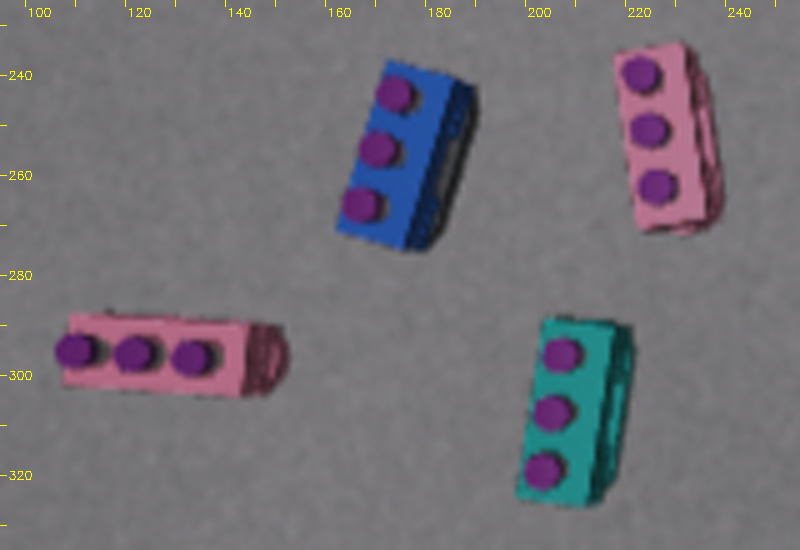

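View pics/t2.png

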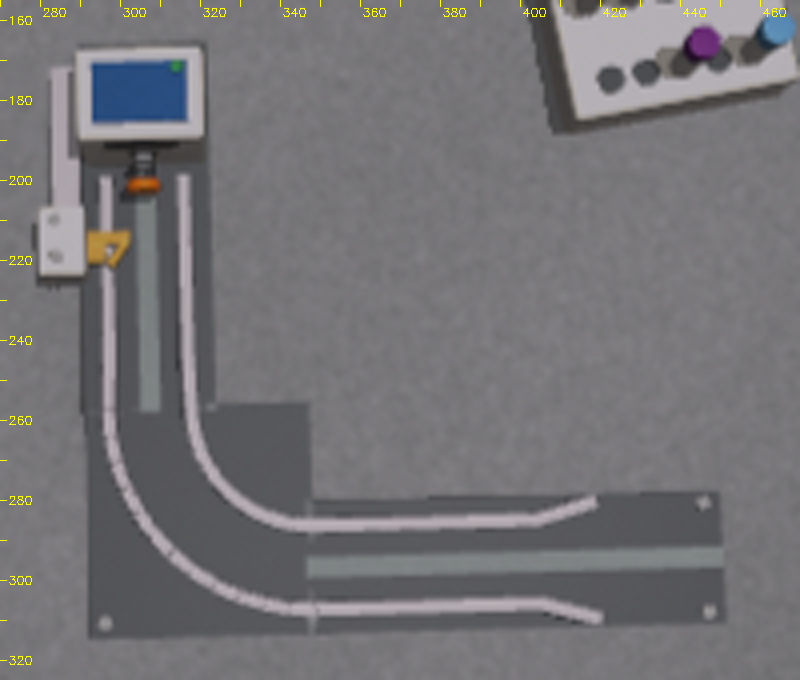

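View pics/s1.png

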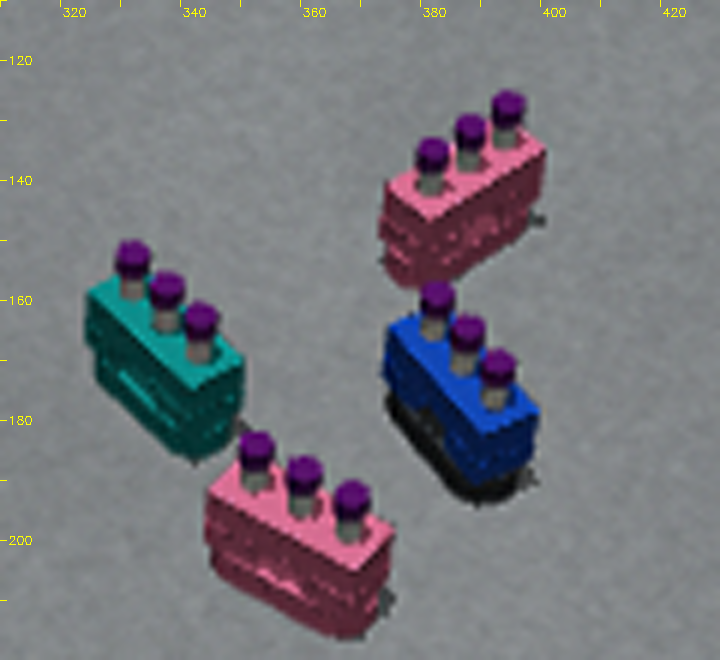

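View pics/s2.png

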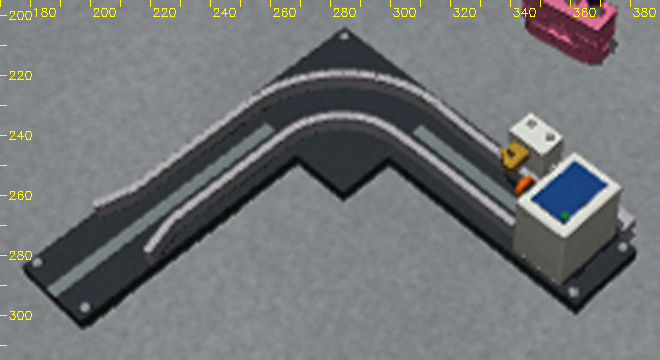

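```bash
cat > fit.py <<'E'
from h import *
from scipy.optimize import least_squares
T=np.load("/tmp/top.npy",allow_pickle=True).item(); S=np.load("/tmp/scene.npy",allow_pickle=True).item()
def cp(u0,v0,s,pts): return [(u0+(a+.5)/s-.5, v0+(b+.5)/s-.5) for a,b in pts]
# rail centreline model, lane frame
def model():
    L=[]; R=[]
    t=np.linspace(0,1,60)[:,None]
    seg=lambda a,b:np.array(a)+(np.array(b)-np.array(a))*t
    L+= [seg((-109,-140),(-100.5,-110)),seg((-100.5,-110),(-100.5,0))]
    R+= [seg((-51,-140),(-59.5,-110)),seg((-59.5,-110),(-59.5,0))]
    th=np.linspace(np.pi,np.pi/2,150)
    L.append(np.c_[100.5*np.cos(th),100.5*np.sin(th)]); R.append(np.c_[59.5*np.cos(th),59.5*np.sin(th)])
    L+= [seg((0,100.5),(25,99.5)),seg((25,99.5),(118,99.5))]
    R+= [seg((0,59.5),(25,60.5)),seg((25,60.5),(118,60.5))]
    return np.vstack(L+R)/1000
M=model()
from scipy.spatial import cKDTree
if __name__=="__main__":
    for n,c,(u0,v0,u1,v1) in (("top",T,(285,175,425,315)),("scene",S,(170,195,350,300))):
        im=c["pixels"]; hsv=cv2.cvtColor(im,cv2.COLOR_RGB2HSV)
        m=np.zeros(im.shape[:2],bool); 
        thr=165 if n=="top" else 150
        m[v0:v1,u0:u1]=(im.astype(int).min(2)[v0:v1,u0:u1]>thr)
        vv,uu=np.nonzero(m)
        P=np.array([back(c,(u,v),.026)[:2] for u,v in zip(uu,vv)])
        x=np.array([0.52,0.0,-np.pi/2*0]) if n=="top" else xt
        def tr(x,A): 
            ca,sa=np.cos(x[2]),np.sin(x[2]); return A@np.array([[ca,sa],[-sa,ca]])+x[:2]
        best=None
        for a0 in ([np.pi/2*0.0,np.pi/2] if n=="top" else [xt[2]]):
            x=np.array([*(np.median(P,0) if n=="top" else xt[:2]),a0])
            for trim in (.2,.06,.02,.012,.008,.006,.006):
                for _ in range(5):
                    Q=P
                    d,_i=cKDTree(tr(x,M)).query(Q); Q=Q[d<trim]
                    r=least_squares(lambda y:(cKDTree(tr(y,M)).query(Q)[0]),x,diff_step=1e-4,x_scale=[.01,.01,.1]); x=r.x
            print(n,a0,x,len(P),len(Q),"rms mm",1e3*np.sqrt(np.mean(r.fun**2)))
            if best is None or len(Q)>best[0]: best=(len(Q),x)
        x=best[1]; 
        if n=="top": xt=x
        ov=im[:,:,::-1].copy(); ov=cv2.resize(ov[v0-10:v1+10,u0-10:u1+10],None,fx=4,fy=4,interpolation=cv2.INTER_CUBIC)
        for p in tr(x,M)[::3]:
            q=(proj(c,[*p,.026])-[u0-10,v0-10]+.5)*4-.5; cv2.circle(ov,tuple(int(round(k)) for k in q),1,(0,0,255),-1)
        for p,h in (((-113,-204),12),((-47,-204),12),((0,80),12),((-80,-172),12)):
            p=tr(x,np.array([p])/1000)[0]; print(p, proj(c,[*p,h/1000]))
        cv2.imwrite(f"pics/ov_{n}.png",ov)
    # carrier
    ct=cp(95,225,5,[(388,60),(466,80),(410,250),(337,230)]); cc=cp(95,225,5,[(396,93),(379,149),(361,205)])
    A=np.array([back(T,p,.045)[:2] for p in ct]); print("top corners",A,"edges",np.linalg.norm(A-np.roll(A,-1,0),axis=1),"c",A.mean(0))
    B=np.array([back(T,p,.067)[:2] for p in cc]); print("caps",B, np.degrees(np.arctan2(*(B[2]-B[0])[::-1])))
    d=A[3]+A[2]-A[0]-A[1]; print("ang",np.degrees(np.arctan2(d[1],d[0])))
    cs=cp(310,110,6,[(388,325),(482,432),(540,408)])
    C=np.array([back(S,p,.045)[:2] for p in cs]); print("scene corners",C,np.linalg.norm(C[1]-C[0]),np.linalg.norm(C[2]-C[1]),"c",(C[0]+C[2])/2, np.degrees(np.arctan2(*(C[1]-C[0])[::-1])))
E
python3 fit.py
```

```text
top 0.0 [ 0.5464 -0.065   0.0121] 753 452 rms mm 0.92202896539871
top 1.5707963267948966 [ 0.5202 -0.0301  2.5494] 753 113 rms mm 3.433174491488736
[ 0.4358 -0.2704] [450.8394 310.1623]
[ 0.5018 -0.2696] [449.0416 276.9289]
[0.5454 0.015 ] [306.8622 257.1449]
[ 0.4685 -0.238 ] [433.9028 293.887 ]
scene 0.012138999103455084 [ 0.5466 -0.0637  0.0067] 623 517 rms mm 1.4711465771157013
[ 0.435  -0.2685] [176.8637 282.7406]
[ 0.501 -0.268] [196.2569 301.3412]
[0.5461 0.0163] [308.5971 237.6725]
[ 0.4678 -0.2363] [198.464  282.9247]
top corners [[0.5867 0.2775]
 [0.5784 0.2467]
 [0.5121 0.2674]
 [0.5203 0.296 ]] edges [0.0319 0.0694 0.0297 0.0689] c [0.5494 0.2719]
caps [[0.5711 0.2673]
 [0.5497 0.2733]
 [0.5284 0.2797]] 163.72243697775855
ang 163.54983586934407
scene corners [[0.5145 0.2726]
 [0.5803 0.2543]
 [0.588  0.2807]] 0.06836247687810276 0.027594025786014328 c [0.5513 0.2767] -15.597178882973736
```

View pics/ov_top.png

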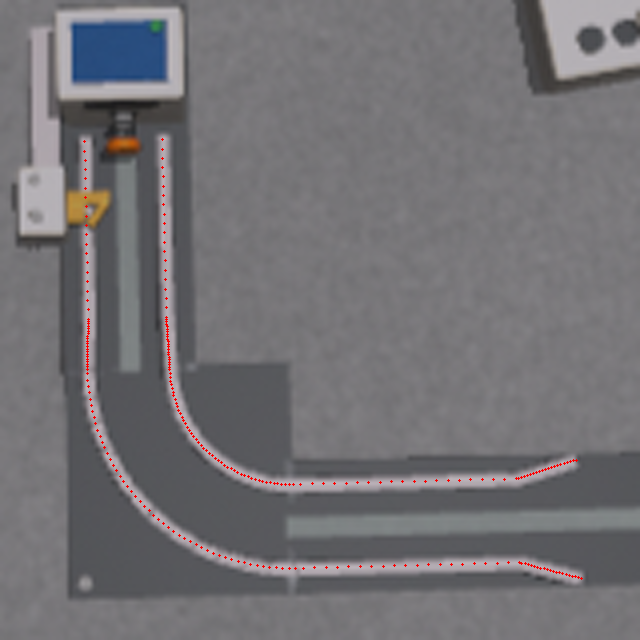

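View pics/ov_scene.png

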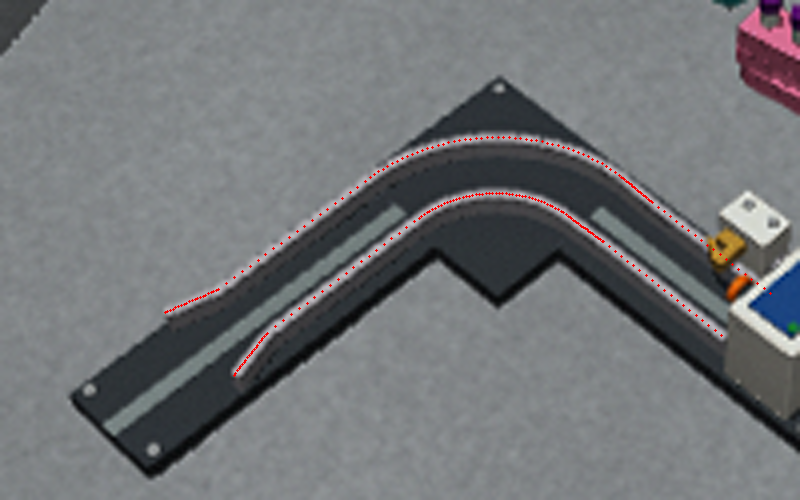

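```bash
cat > mv.py <<'E'
from h import *
from scipy.spatial.transform import Rotation as R
def cur():
    o=sensors.get_obs(); return o
def delta(P,adeg,tilt=None):
    o=sensors.get_obs(); Rc=R.from_quat(o["tool_rot"]); 
    a=np.radians(adeg); Rt=R.from_matrix(np.array([[np.cos(a),np.sin(a),0],[np.sin(a),-np.cos(a),0],[0,0,-1]]))
    return np.r_[Rc.inv().apply(np.array(P)-o["eef_pos"]),(Rc.inv()*Rt).as_rotvec()]
E
python3 -c "
from mv import *
print(delta((.55,.274,.18),163.9))"
```

```text
[ 0.6137 -0.5299  0.0515 -0.0006 -0.0017 -2.4478]
```

The candidates in the top view are blue at (174,256), turquoise at (208,307), pink at (228,252) and pink at (127,296). Only (174,256) has a blue body on a dark foot, so that is the carrier, and the enlarged crops confirm it. I'm moving above it.

Emit:
apply_moves(plan=[0.614, -0.53, 0.05, 0, 0, -2.448, 0.614, -0.53, 0.05, 0, 0, -2.448, 0.614, -0.53, 0.05, 0, 0, -2.448, 0.614, -0.53, 0.05, 0, 0, -2.448, 0.614, -0.53, 0.05, 0, 0, -2.448, 0.614, -0.53, 0.05, 0, 0, -2.448, 0.614, -0.53, 0.05, 0, 0, -2.448, 0.614, -0.53, 0.05, 0, 0, -2.448, 0.614, -0.53, 0.05, 0, 0, -2.448, 0.614, -0.53, 0.05, 0, 0, -2.448, 0.614, -0.53, 0.05, 0, 0, -2.448, 0.614, -0.53, 0.05, 0, 0, -2.448], grip=0.06)

```text
clock: 1.2
eef_pos: [0.4161, -0.0057, 0.2006]
tool_rot: [0.574, 0.819, 0.0, 0.0]
ft_force: [-0.3, -0.0, -0.3]
grip_width: 0.0598
```

```bash
python3 -c "
from mv import *
print(cur());print(delta((.55,.274,.15),163.9))"
```

```text
{'clock': 1.2, 'joint_pos': array([-0.0134,  0.0923, -0.257 ,  1.2209, -0.0002,  1.2089]), 'joint_vel': array([ 1.1266,  0.4052,  0.3663, -0.0495, -0.006 , -0.368 ]), 'tau': array([ -3.02  , -31.765 ,  22.5629,   0.5002,   0.1794,   0.3442]), 'eef_pos': array([ 0.4161, -0.0057,  0.2006]), 'tool_rot': array([0.5738, 0.819 , 0.0001, 0.0003]), 'ft_force': array([-0.2899, -0.0029, -0.3212]), 'ft_torque': array([-0.0271, -0.0491, -0.0017]), 'grip_width': 0.05977556315367457}
[ 0.2172  0.2213  0.0506  0.0002  0.0006 -0.9414]
```

Emit:
apply_moves(plan=[0.217, 0.221, 0.05, 0, 0, -0.941, 0.217, 0.221, 0.05, 0, 0, -0.941, 0.217, 0.221, 0.05, 0, 0, -0.941, 0.217, 0.221, 0.05, 0, 0, -0.941, 0.217, 0.221, 0.05, 0, 0, -0.941, 0.217, 0.221, 0.05, 0, 0, -0.941, 0.217, 0.221, 0.05, 0, 0, -0.941, 0.217, 0.221, 0.05, 0, 0, -0.941, 0.217, 0.221, 0.05, 0, 0, -0.941, 0.217, 0.221, 0.05, 0, 0, -0.941, 0.217, 0.221, 0.05, 0, 0, -0.941, 0.217, 0.221, 0.05, 0, 0, -0.941])

```text
clock: 2.2
eef_pos: [0.5508, 0.2696, 0.1508]
tool_rot: [0.144, 0.99, -0.0, -0.0]
ft_force: [0.2, -0.9, -0.1]
grip_width: 0.0601
```

```bash
python3 -c "
from mv import *
o=cur();print(o['eef_pos'],o['joint_vel'],o['grip_width']);print(delta((.55,.274,.11),163.9))
s=optics.camera('scene'); t=optics.camera('top')
crop(s,'pics/s3.png',310,80,450,220,5); crop(t,'pics/t3.png',95,200,255,335,5)
"
```

```text
[0.5508 0.2696 0.1508] [-0.0075 -0.0104  0.0011 -0.0007  0.002  -0.0027] 0.060084601471299
[ 0.0021  0.004   0.0408 -0.0006 -0.0003 -0.0086]
```

View pics/s3.png

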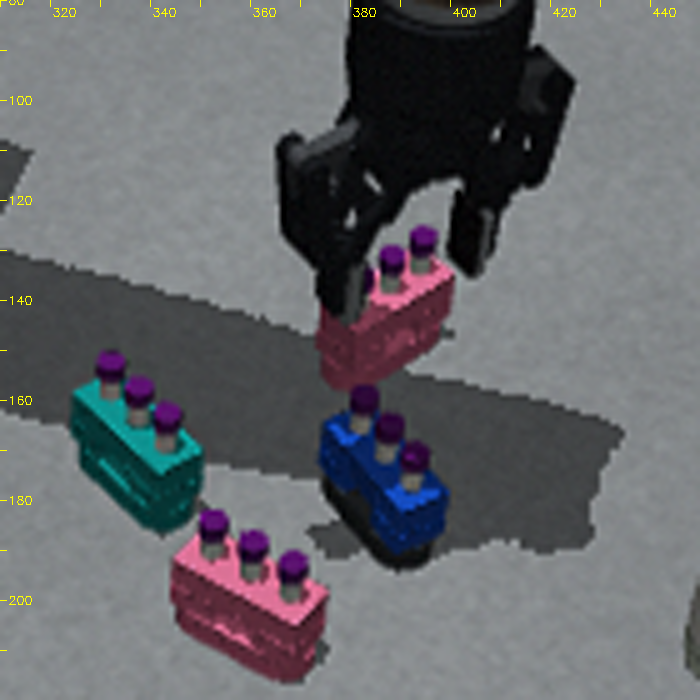

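View pics/t3.png

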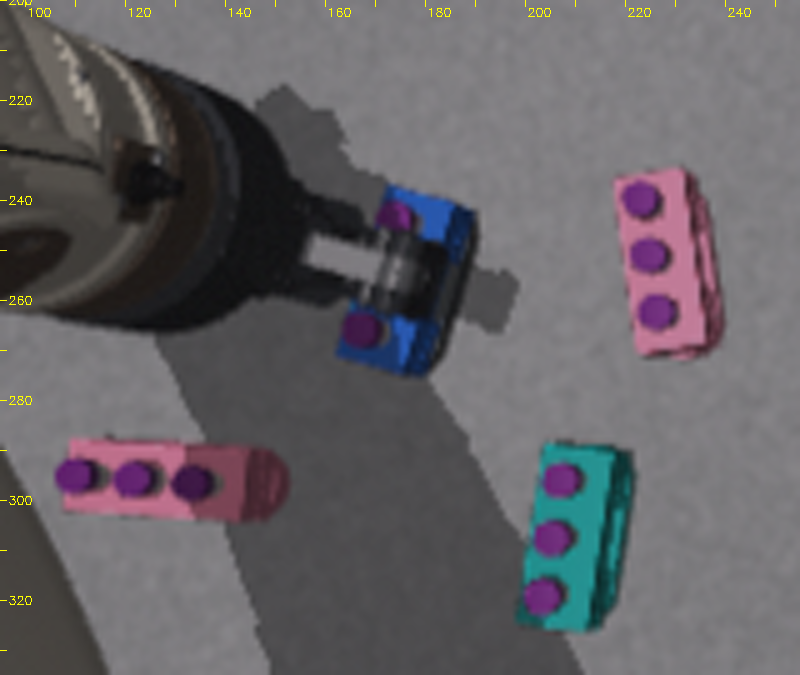

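Emit:
apply_moves(plan=[0.002, 0.004, 0.03, 0, 0, 0, 0.002, 0.004, 0.06, 0, 0, 0, 0.002, 0.004, 0.09, 0, 0, 0, 0.002, 0.004, 0.11, 0, 0, 0, 0.002, 0.004, 0.125, 0, 0, 0, 0.002, 0.004, 0.135, 0, 0, 0, 0.002, 0.004, 0.135, 0, 0, 0, 0.002, 0.004, 0.135, 0, 0, 0])

```text
clock: 2.97
eef_pos: [0.5506, 0.2747, 0.016]
tool_rot: [0.144, 0.99, 0.0, 0.0]
ft_force: [0.7, 0.3, 0.2]
grip_width: 0.0598
```

```bash
python3 -c "
from mv import *
o=cur();print(o['eef_pos'],o['ft_force'],o['grip_width']);print(delta((.55,.274,.016),163.9))
s=optics.camera('scene'); t=optics.camera('top')
crop(s,'pics/s4.png',310,80,450,220,5); crop(t,'pics/t4.png',95,200,255,335,5)
"
```

```text
[0.5506 0.2747 0.016 ] [0.7431 0.3287 0.1679] 0.059842693196809876
[ 0.0004 -0.0009 -0.      0.      0.     -0.0077]
```

View pics/s4.png

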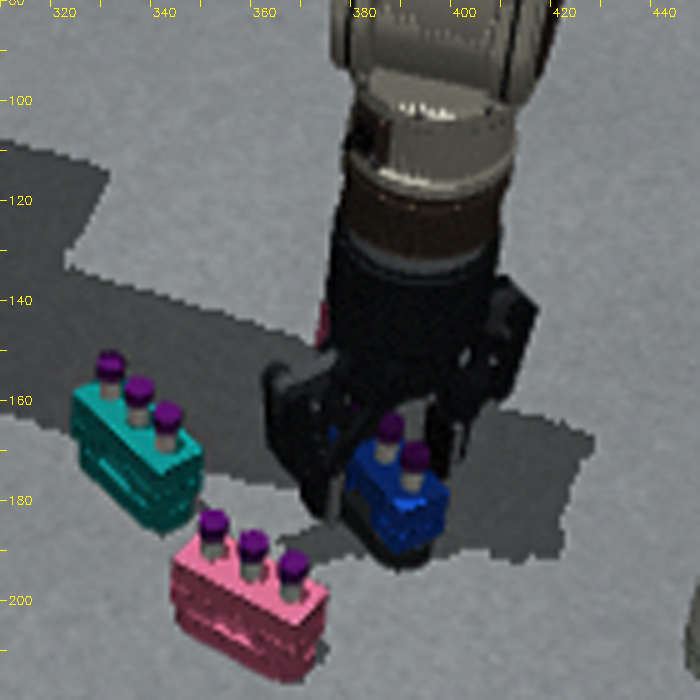

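View pics/t4.png

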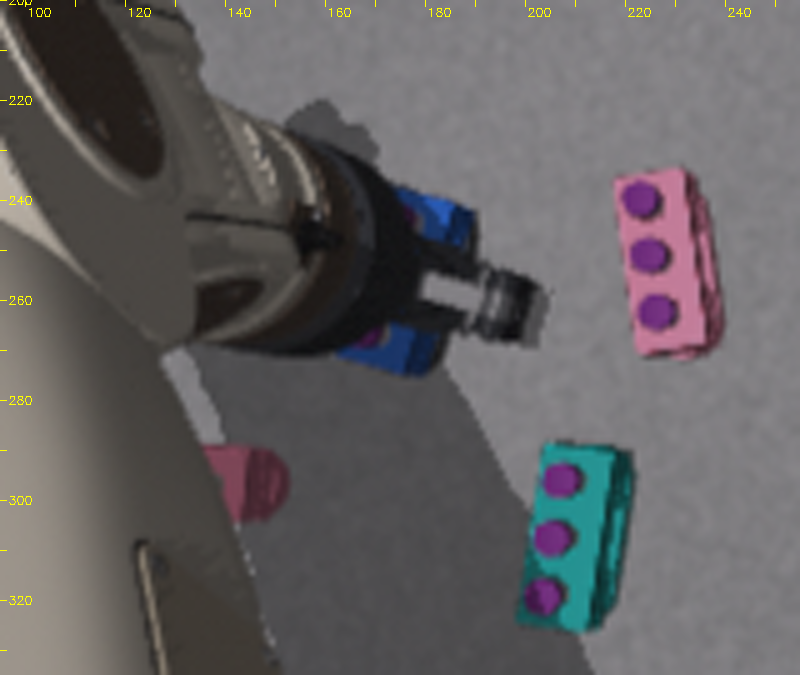

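The open fingers straddle the carrier at mid-length: in the scene view, one finger is at about (371,178) and the other at about (398,168). I'm closing them.

Emit:
apply_moves(plan=[0, 0, 0, 0, 0, 0, 0, 0, 0, 0, 0, 0, 0, 0, 0, 0, 0, 0, 0, 0, 0, 0, 0, 0, 0, 0, 0, 0, 0, 0, 0, 0, 0, 0, 0, 0], grip=0.02)

```text
clock: 3.57
eef_pos: [0.5513, 0.2756, 0.0168]
tool_rot: [0.143, 0.99, 0.001, 0.001]
ft_force: [-1.2, -0.9, 5.8]
grip_width: 0.0271
```

Emit:
apply_moves(plan=[0, 0, -0.02, 0, 0, 0, 0, 0, -0.05, 0, 0, 0, 0, 0, -0.08, 0, 0, 0, 0, 0, -0.1, 0, 0, 0, 0, 0, -0.1, 0, 0, 0, 0, 0, -0.1, 0, 0, 0])

```text
clock: 4.07
eef_pos: [0.5508, 0.2754, 0.1157]
tool_rot: [0.143, 0.99, 0.0, 0.001]
ft_force: [0.3, 0.4, -3.6]
grip_width: 0.027
```

```bash
python3 -c "
from mv import *
o=cur();print(o['eef_pos'],o['ft_force'],o['ft_torque'],o['grip_width']);print(delta((.468,-.237,.116),90.5))
s=optics.camera('scene'); t=optics.camera('top')
crop(s,'pics/s5.png',330,60,450,180,6); crop(t,'pics/t5.png',95,200,255,335,5)
"
```

```text
[0.5508 0.2754 0.1157] [ 0.3045  0.3882 -3.615 ] [-0.0387 -0.0277  0.009 ] 0.02695110182540406
[-0.066  -0.5149 -0.0007  0.0015  0.0003  1.2743]
```

View pics/s5.png

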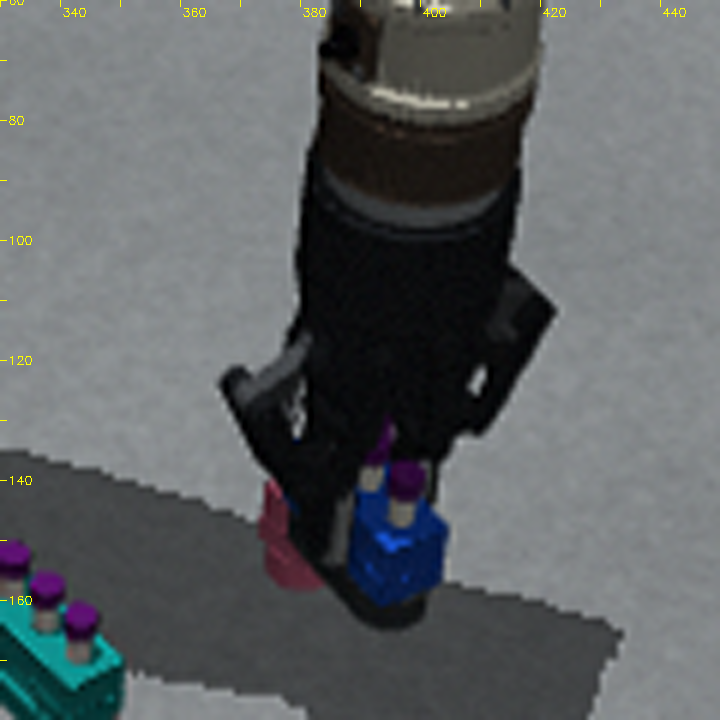

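Emit:
apply_moves(plan=[0, -0.03, -0.02, 0, 0, 0.1, -0.066, -0.515, -0.02, 0, 0, 1.274, -0.066, -0.515, -0.02, 0, 0, 1.274, -0.066, -0.515, -0.02, 0, 0, 1.274, -0.066, -0.515, -0.02, 0, 0, 1.274, -0.066, -0.515, -0.02, 0, 0, 1.274, -0.066, -0.515, -0.02, 0, 0, 1.274, -0.066, -0.515, -0.02, 0, 0, 1.274, -0.066, -0.515, -0.02, 0, 0, 1.274, -0.066, -0.515, -0.02, 0, 0, 1.274, -0.066, -0.515, -0.02, 0, 0, 1.274, -0.066, -0.515, -0.02, 0, 0, 1.274])

```text
clock: 5.17
eef_pos: [0.4699, -0.2077, 0.133]
tool_rot: [0.705, 0.71, -0.001, -0.002]
ft_force: [0.5, 0.7, -3.5]
grip_width: 0.0267
```

```bash
python3 -c "
from mv import *
o=cur();print(o['eef_pos'],o['ft_force'],o['ft_torque'],o['grip_width']);print(delta((.468,-.237,.116),90.5))
"
```

```text
[ 0.4699 -0.2077  0.133 ] [ 0.5325  0.6881 -3.4885] [-0.0384 -0.0983 -0.0328] 0.026701193372122147
[-0.0293 -0.0021  0.017  -0.0043 -0.0021 -0.0015]
```

Emit:
apply_moves(plan=[-0.028, -0.002, 0.03, 0, 0, 0, -0.028, -0.002, 0.05, 0, 0, 0, -0.028, -0.002, 0.05, 0, 0, 0, -0.028, -0.002, 0.05, 0, 0, 0, -0.028, -0.002, 0.05, 0, 0, 0])

```text
clock: 5.58
eef_pos: [0.4701, -0.2336, 0.085]
tool_rot: [0.704, 0.711, -0.0, -0.001]
ft_force: [0.7, 1.1, -2.6]
grip_width: 0.0272
```

```bash
python3 -c "
from mv import *
o=cur();print(o['eef_pos'],o['ft_force'],o['ft_torque'],o['grip_width']);print(delta((.468,-.235,.028),90.5))
s=optics.camera('scene'); t=optics.camera('top')
crop(s,'pics/s6.png',120,160,280,310,5); crop(t,'pics/t6.png',340,240,500,370,5)
"
```

```text
[ 0.4701 -0.2336  0.085 ] [ 0.678   1.0505 -2.5928] [ 0.0162 -0.005  -0.0003] 0.02724334318016242
[-0.0014 -0.0021  0.057  -0.0018 -0.0012  0.0013]
```

View pics/s6.png

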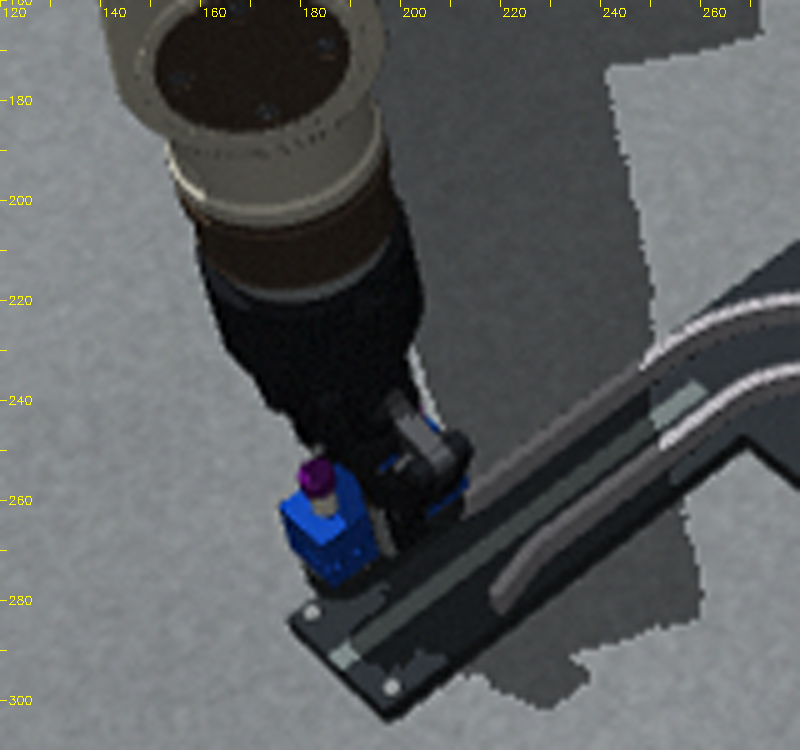

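View pics/t6.png

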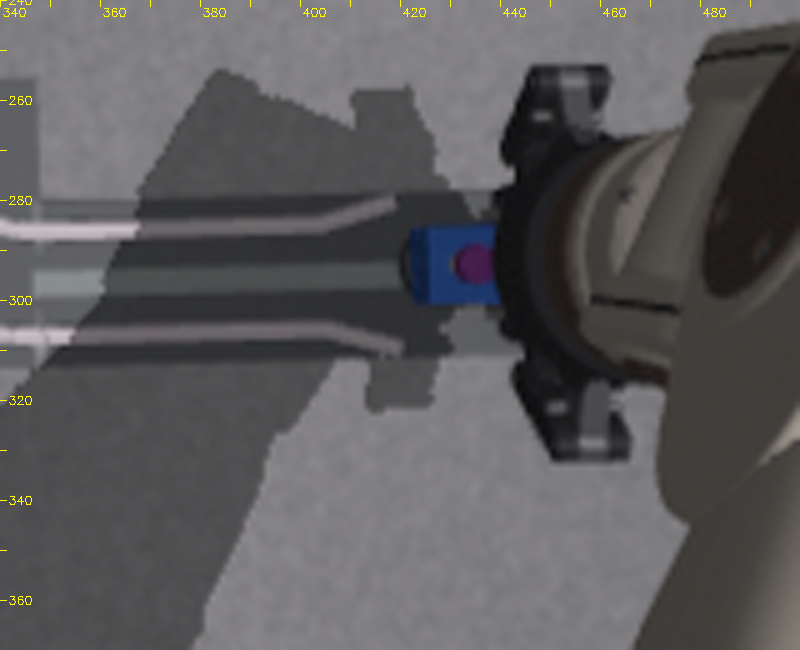

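Emit:
apply_moves(plan=[0, -0.002, 0.02, 0, 0, 0, 0, -0.002, 0.04, 0, 0, 0, 0, -0.002, 0.05, 0, 0, 0, 0, -0.002, 0.053, 0, 0, 0, 0, -0.002, 0.053, 0, 0, 0, 0, -0.002, 0.053, 0, 0, 0])

```text
clock: 6.18
eef_pos: [0.4695, -0.2346, 0.0335]
tool_rot: [0.704, 0.711, 0.0, 0.001]
ft_force: [0.1, -0.2, -3.2]
grip_width: 0.0273
```

```bash
python3 -c "
from mv import *
o=cur();print(o['eef_pos'],o['ft_force'],o['ft_torque'],o['grip_width']);print(delta((.468,-.235,.028),90.5))
"
```

```text
[ 0.4695 -0.2346  0.0335] [ 0.1033 -0.1518 -3.159 ] [-0.0066 -0.0073 -0.0099] 0.027321332651167592
[-0.0003 -0.0015  0.0055  0.0015  0.0008  0.001 ]
```

Emit:
apply_moves(plan=[0, -0.001, 0.002, 0, 0, 0, 0, -0.001, 0.003, 0, 0, 0, 0, -0.001, 0.004, 0, 0, 0, 0, -0.001, 0.004, 0, 0, 0])

```text
clock: 6.52
eef_pos: [0.4677, -0.2348, 0.0288]
tool_rot: [0.704, 0.71, 0.0, 0.0]
ft_force: [-0.8, -0.5, -2.3]
grip_width: 0.027
```

Emit:
apply_moves(plan=[0, 0, 0.0007, 0, 0, 0, 0, 0, 0.0007, 0, 0, 0])

```text
clock: 6.68
eef_pos: [0.4679, -0.2349, 0.0288]
tool_rot: [0.704, 0.71, 0.0, 0.001]
ft_force: [-2.3, 1.1, 3.5]
grip_width: 0.027
```

Emit:
apply_moves(plan=[0, 0, 0, 0, 0, 0, 0, 0, 0, 0, 0, 0, 0, 0, 0, 0, 0, 0, 0, 0, 0, 0, 0, 0], grip=0.06)

```text
clock: 7.02
eef_pos: [0.4677, -0.2347, 0.0279]
tool_rot: [0.704, 0.71, 0.0, 0.0]
ft_force: [-0.4, -0.3, 0.3]
grip_width: 0.0601
```

Emit:
apply_moves(plan=[0, 0, -0.03, 0, 0, 0, 0, 0, -0.06, 0, 0, 0, 0, 0, -0.1, 0, 0, 0, -0.04, 0, -0.12, 0, 0, 0.1, -0.08, 0, -0.12, 0, 0, 0.2, -0.1, 0, -0.12, 0, 0, 0.3, -0.1, 0, -0.12, 0, 0, 0.4, -0.1, 0, -0.12, 0, 0, 0.5, -0.1, 0, -0.12, 0, 0, 0.6])

```text
clock: 7.77
eef_pos: [0.4682, -0.3354, 0.1475]
tool_rot: [0.884, 0.468, -0.0, -0.0]
ft_force: [-0.2, 0.6, -0.8]
grip_width: 0.0599
```

```bash
python3 -c "
from mv import *
o=cur();print(o['eef_pos'],o['ft_force'],o['joint_pos'],o['grip_width'])
s=optics.camera('scene'); t=optics.camera('top')
crop(s,'pics/s7.png',120,160,280,310,5); crop(t,'pics/t7.png',340,240,500,370,5)
"
```

```text
[ 0.4682 -0.3354  0.1475] [-0.1556  0.6241 -0.7527] [-0.6217  0.4367  0.0635  1.1979  0.      1.5465] 0.05994475850879219
```

View pics/s7.png

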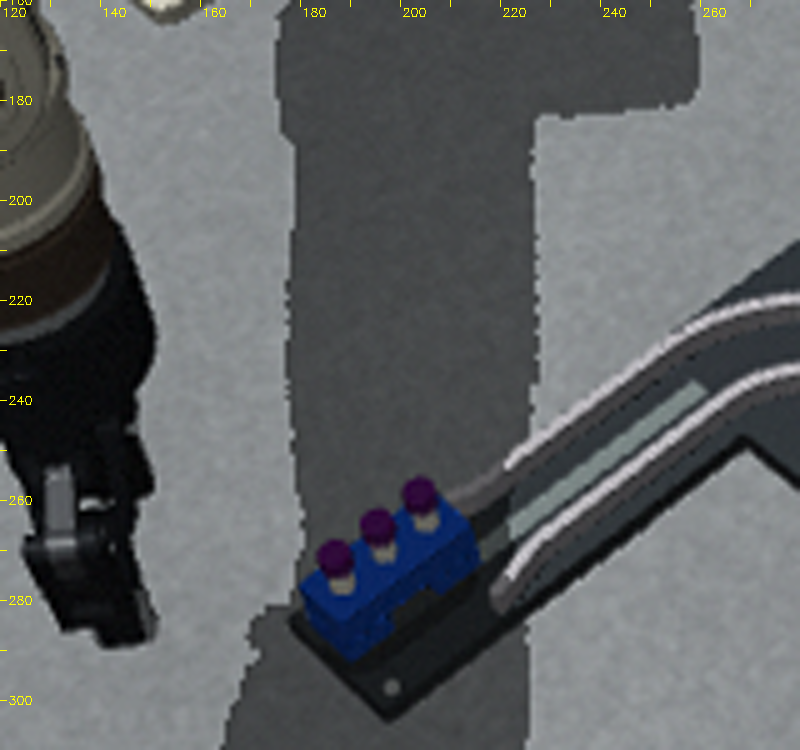

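View pics/t7.png

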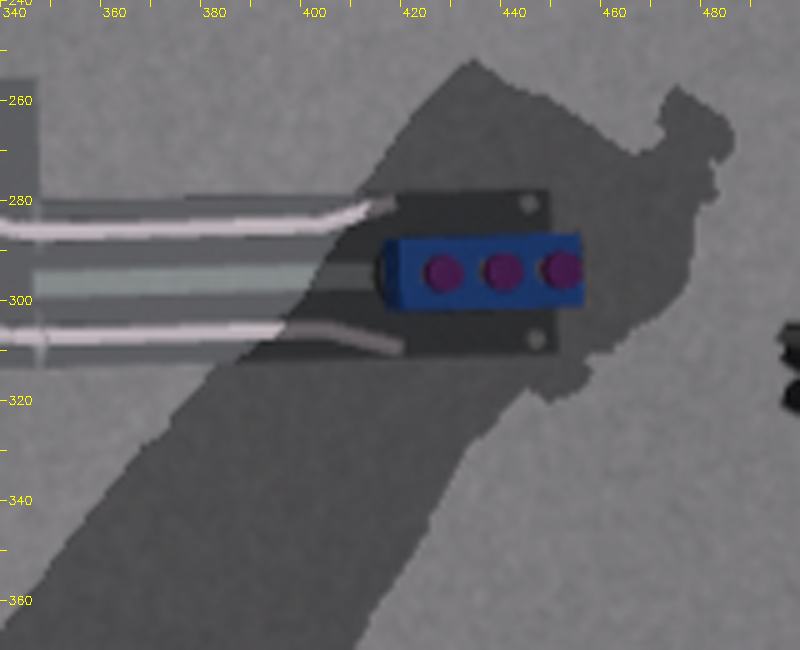

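```bash
python3 -c "
from fit import *
ct=cp(340,240,5,[(399,240),(583,233),(585,305),(405,311)])
A=np.array([back(T,p,.057)[:2] for p in ct]);print(A,A.mean(0),np.linalg.norm(A-np.roll(A,-1,0),axis=1))
d=A[1]+A[2]-A[0]-A[3];print(np.degrees(np.arctan2(d[1],d[0])))
cc=cp(340,240,5,[(443,273),(503,271),(562,270)])
B=np.array([back(T,p,.0795)[:2] for p in cc]);print(B)
cs=cp(120,160,5,[(300,587),(352,660),(478,552)])
C=np.array([back(S,p,.057)[:2] for p in cs]);print(C,(C[0]+C[2])/2,np.linalg.norm(C[1]-C[0]),np.linalg.norm(C[2]-C[1]),np.degrees(np.arctan2(*(C[2]-C[1])[::-1])))
"

```

```text
[[ 0.4807 -0.2006]
 [ 0.4825 -0.2708]
 [ 0.4552 -0.2704]
 [ 0.4538 -0.2019]] [ 0.468  -0.2359] [0.0702 0.0273 0.0684 0.0269]
-88.70407375248186
[[ 0.468  -0.2121]
 [ 0.4684 -0.2343]
 [ 0.4685 -0.2563]]
[[ 0.4575 -0.2683]
 [ 0.501  -0.2751]
 [ 0.4953 -0.2055]] [ 0.4764 -0.2369] 0.043970625640577306 0.06975211729575391 94.6311830796198
```

Emit:
apply_moves(plan=[0, 0, 0, 0, 0, -0.12, 0, 0, 0, 0, 0, -0.24, 0, 0, 0, 0, 0, -0.36, 0, 0, 0, 0, 0, -0.48, 0, 0, 0, 0, 0, -0.6, 0, 0, 0, 0, 0, -0.72, 0, 0, 0, 0, 0, -0.84, 0, 0, 0, 0, 0, -0.96, 0, 0, 0, 0, 0, -1.08, 0, 0, 0, 0, 0, -1.2, 0, 0, 0, 0, 0, -1.32, 0, 0, 0, 0, 0, -1.44], grip=0.0)

```text
clock: 8.87
eef_pos: [0.4685, -0.3344, 0.1478]
tool_rot: [0.349, 0.937, 0.0, -0.0]
ft_force: [-0.2, 0.2, 0.3]
grip_width: -0.0
```

Emit:
apply_moves(plan=[0, 0, 0, 0, 0, -0.12, 0, 0, 0, 0, 0, -0.24, 0, 0, 0, 0, 0, -0.36, 0, 0, 0, 0, 0, -0.48, 0, 0, 0, 0, 0, -0.6, 0, 0, 0, 0, 0, -0.72, 0, 0, 0, 0, 0, -0.84, 0, 0, 0, 0, 0, -0.96, 0, 0, 0, 0, 0, -1.08, 0, 0, 0, 0, 0, -1.2, 0, 0, 0, 0, 0, -1.32, 0, 0, 0, 0, 0, -1.44])

```text
clock: 9.87
eef_pos: [0.4685, -0.3344, 0.1478]
tool_rot: [-0.356, 0.935, 0.0, -0.0]
ft_force: [0.6, 0.2, 0.8]
grip_width: -0.0001
```

```bash
python3 -c "
from mv import *
o=cur();print(o['eef_pos'],o['ft_force'],o['joint_pos'],o['grip_width'])
print(delta((.468,-.315,.06),-89.3))
"
```

```text
[ 0.4685 -0.3344  0.1478] [0.6428 0.1532 0.8399] [-0.6199  0.4358  0.0628  1.1978  0.     -1.3473] -8.195278045551863e-05
[-0.0125  0.0148  0.0878  0.      0.     -0.8556]
```

Emit:
apply_moves(plan=[-0.0125, 0.0148, 0, 0, 0, -0.12, -0.0125, 0.0148, 0.02, 0, 0, -0.24, -0.0125, 0.0148, 0.04, 0, 0, -0.36, -0.0125, 0.0148, 0.06, 0, 0, -0.48, -0.0125, 0.0148, 0.08, 0, 0, -0.6, -0.0125, 0.0148, 0.088, 0, 0, -0.72, -0.0125, 0.0148, 0.088, 0, 0, -0.84, -0.0125, 0.0148, 0.088, 0, 0, -0.856, -0.0125, 0.0148, 0.088, 0, 0, -0.856])

```text
clock: 10.62
eef_pos: [0.4683, -0.3152, 0.0599]
tool_rot: [0.708, -0.706, 0.0, -0.0]
ft_force: [-0.5, 0.1, 0.4]
grip_width: 0.0001
```

```bash
python3 -c "
from mv import *
o=cur();print(o['eef_pos'],o['ft_force'],o['joint_pos'],o['grip_width'])
print(delta((.468,-.300,.03),-89.3))
s=optics.camera('scene'); t=optics.camera('top')
crop(s,'pics/s8.png',120,180,280,320,5); crop(t,'pics/t8.png',380,250,500,350,6)
"
```

```text
[ 0.4683 -0.3152  0.0599] [-0.4585  0.0693  0.355 ] [-0.5924  0.4946 -0.0925  0.9836 -0.     -2.1664] 0.00013091469821516945
[-0.0152  0.0003  0.0299 -0.0001 -0.0001 -0.009 ]
```

View pics/s8.png

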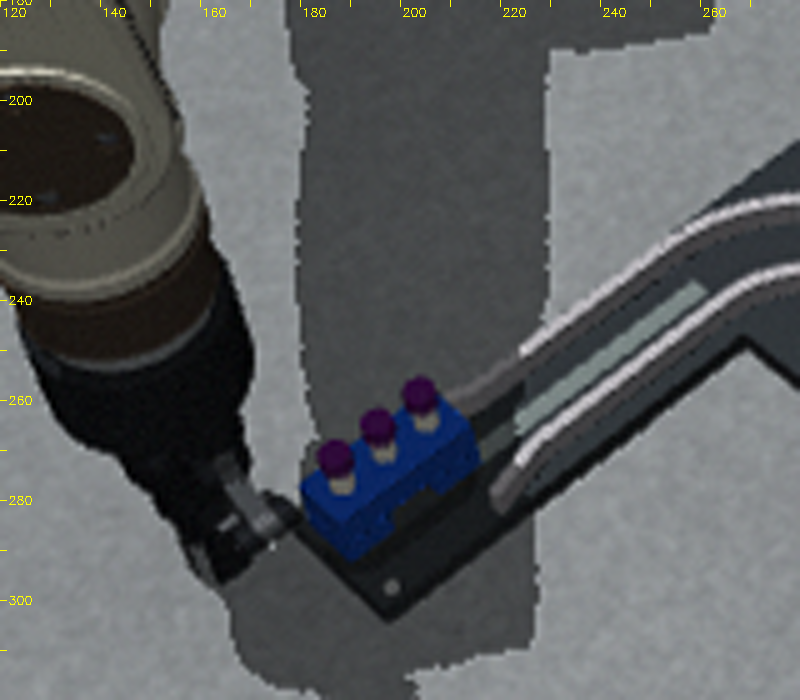

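View pics/t8.png

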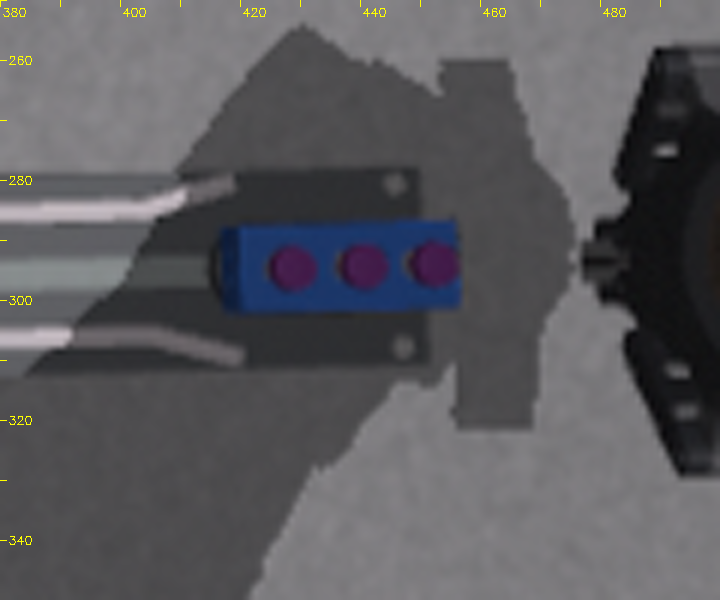

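Emit:
apply_moves(plan=[-0.005, 0, 0.015, 0, 0, -0.009, -0.012, 0, 0.03, 0, 0, -0.009, -0.012, 0, 0.03, 0, 0, -0.009, -0.012, 0, 0.03, 0, 0, -0.009])

```text
clock: 11.05
eef_pos: [0.4676, -0.3028, 0.0297]
tool_rot: [0.711, -0.703, -0.001, 0.0]
ft_force: [0.7, -1.1, -0.8]
grip_width: -0.0001
```

```bash
cat > path.py <<'E'
from mv import *
from scipy.optimize import brentq
LX,LY,LT=.5464,-.0645,.0121
def cl(s):  # centre line, s=0 at bend_in, mm
    L=np.pi*40
    if s<0: return np.array([-80,s])
    if s<L: t=s/80; return np.array([-80*np.cos(t),80*np.sin(t)])
    return np.array([s-L,80.])
def carrier(s): # s = rear foot circle centre; returns centre, heading deg (lane)
    r=cl(s); f=brentq(lambda q:np.linalg.norm(cl(q)-r)-44,s+30,s+50); f=cl(f)
    d=(f-r)/44; return (r+f)/2,d
def tcp(s,D=46.0,off=0):
    c,d=carrier(s); p=(c-D*d+off*np.array([d[1],-d[0]]))/1000
    ca,sa=np.cos(LT),np.sin(LT); R2=np.array([[ca,-sa],[sa,ca]])
    w=R2@p+[LX,LY]; dw=R2@d
    return w, np.degrees(np.arctan2(dw[1],dw[0]))-180
def plan(ss,z=.030,D=46.,ref=None):
    # deltas relative to ref s (assumed commanded pose) or measured pose
    out=[]
    for s in ss:
        w,a=tcp(s,D)
        if ref is None: out.append(delta((*w,z),a))
        else:
            w0,a0=tcp(ref,D); t=np.radians(a0); e=w-w0
            out.append(np.array([e@[np.cos(t),np.sin(t)],e@[np.sin(t),-np.cos(t)],0,0,0,-np.radians(a-a0)]))
    return np.array(out)
E
python3 -c "
from path import *
o=cur();print(o['eef_pos'],o['ft_force'],o['grip_width'])
for s in (-215,-194,-190): print(s,tcp(s),plan([s])[0])
"
```

```text
[ 0.4676 -0.3028  0.0297] [ 0.6923 -1.0927 -0.8433] -0.00010944403072386398
-215 (array([ 0.4693, -0.3045]), np.float64(-89.3067210678917)) [ 0.0016 -0.0017 -0.0003  0.0013  0.0006  0.0002]
-194 (array([ 0.469 , -0.2835]), np.float64(-89.3067210678917)) [-0.0194 -0.0017 -0.0003  0.0013  0.0006  0.0002]
-190 (array([ 0.469 , -0.2795]), np.float64(-89.3067210678917)) [-0.0234 -0.0017 -0.0003  0.0013  0.0006  0.0002]
```

Emit:
apply_moves(plan=[-0.005, -0.001, 0, 0, 0, 0, -0.01, -0.001, 0, 0, 0, 0, -0.014, -0.0015, 0, 0, 0, 0, -0.017, -0.0015, 0, 0, 0, 0, -0.02, -0.0015, 0, 0, 0, 0, -0.022, -0.0015, 0, 0, 0, 0, -0.024, -0.0015, 0, 0, 0, 0, -0.026, -0.0015, 0, 0, 0, 0, -0.028, -0.0015, 0, 0, 0, 0, -0.03, -0.0015, 0, 0, 0, 0, -0.032, -0.0015, 0, 0, 0, 0, -0.032, -0.0015, 0, 0, 0, 0])

```text
clock: 12.05
eef_pos: [0.4691, -0.2708, 0.0298]
tool_rot: [0.712, -0.703, -0.0, -0.0]
ft_force: [-0.2, 0.3, -0.1]
grip_width: -0.0
```

```bash
python3 -c "
from path import *
o=cur();print(o['eef_pos'],o['ft_force'],o['grip_width'])
s=optics.camera('scene'); t=optics.camera('top')
crop(s,'pics/s9.png',120,180,280,320,5); crop(t,'pics/t9.png',380,250,500,350,6)
"
```

```text
[ 0.4691 -0.2708  0.0298] [-0.171   0.3389 -0.1111] -4.754638584485311e-05
```

View pics/s9.png

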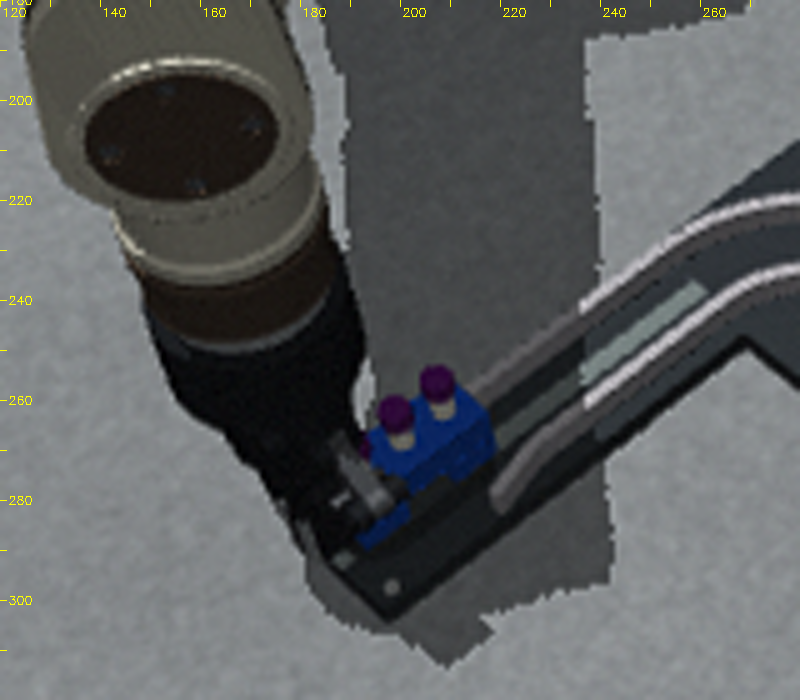

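View pics/t9.png

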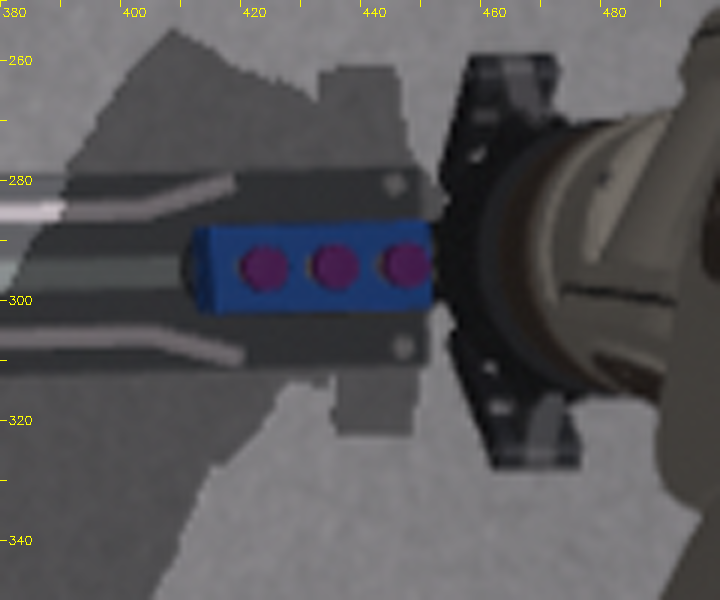

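Emit:
apply_moves(plan=[-0.004, 0, 0, 0, 0, 0, -0.008, 0, 0, 0, 0, 0, -0.012, 0, 0, 0, 0, 0, -0.016, 0, 0, 0, 0, 0, -0.02, 0, 0, 0, 0, 0, -0.024, 0, 0, 0, 0, 0, -0.028, 0, 0, 0, 0, 0, -0.032, 0, 0, 0, 0, 0, -0.036, 0, 0, 0, 0, 0, -0.04, 0, 0, 0, 0, 0])

```text
clock: 12.98
eef_pos: [0.4687, -0.2308, 0.0299]
tool_rot: [0.711, -0.703, 0.0, 0.0]
ft_force: [-0.3, -0.6, 0.2]
grip_width: -0.0002
```

Emit:
apply_moves(plan=[-0.004, 0, 0, 0, 0, 0, -0.008, 0, 0, 0, 0, 0, -0.012, 0, 0, 0, 0, 0, -0.016, 0, 0, 0, 0, 0, -0.02, 0, 0, 0, 0, 0, -0.024, 0, 0, 0, 0, 0, -0.028, 0, 0, 0, 0, 0, -0.032, 0, 0, 0, 0, 0, -0.036, 0, 0, 0, 0, 0, -0.04, 0, 0, 0, 0, 0])

```text
clock: 13.82
eef_pos: [0.4682, -0.1908, 0.0298]
tool_rot: [0.711, -0.703, 0.0, 0.0]
ft_force: [-0.6, -1.1, -0.5]
grip_width: 0.0003
```

```bash
python3 -c "
from path import *
o=cur();print(o['eef_pos'],o['ft_force'],o['grip_width'])
for s in (-101,-100,-60,-50,-44): print(s,tcp(s),plan([s])[0])
s=optics.camera('scene'); t=optics.camera('top')
crop(s,'pics/s10.png',160,180,320,320,5); crop(t,'pics/t10.png',330,250,460,350,6)
"
```

```text
[ 0.4682 -0.1908  0.0298] [-0.5564 -1.1357 -0.4741] 0.00028751211260946463
-101 (array([ 0.4679, -0.1905]), np.float64(-89.3067210678917)) [-0.0004  0.0003 -0.0002  0.     -0.      0.0003]
-100 (array([ 0.4679, -0.1895]), np.float64(-89.3067210678917)) [-0.0014  0.0003 -0.0002  0.     -0.      0.0003]
-60 (array([ 0.4674, -0.1495]), np.float64(-89.3067210678917)) [-0.0414  0.0002 -0.0002  0.     -0.      0.0003]
-50 (array([ 0.4673, -0.1395]), np.float64(-89.3067210678917)) [-0.0514  0.0002 -0.0002  0.     -0.      0.0003]
-44 (array([ 0.4672, -0.1335]), np.float64(-89.3067210678917)) [-0.0574  0.0002 -0.0002  0.     -0.      0.0003]
```

View pics/t10.png

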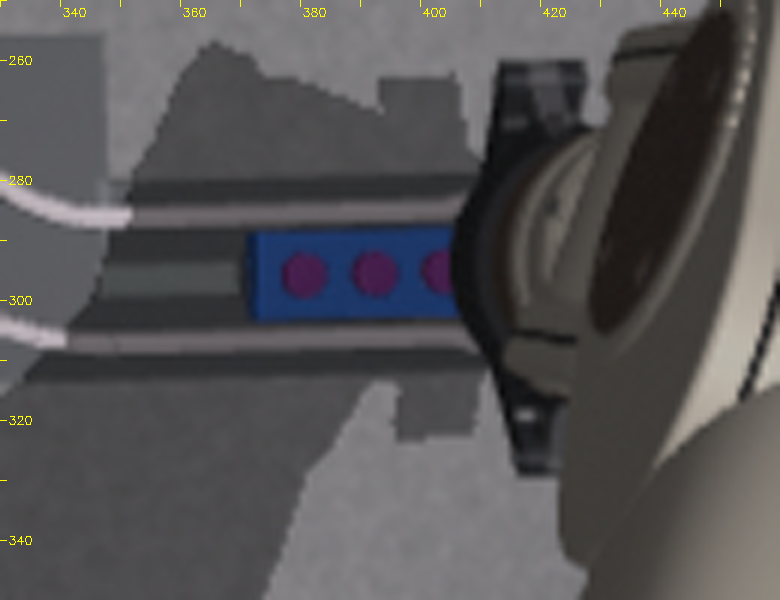

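Emit:
apply_moves(plan=[-0.0045, 0, 0, 0, 0, 0, -0.009, 0, 0, 0, 0, 0, -0.0135, 0, 0, 0, 0, 0, -0.018, 0, 0, 0, 0, 0, -0.0225, 0, 0, 0, 0, 0, -0.027, 0, 0, 0, 0, 0, -0.0315, 0, 0, 0, 0, 0, -0.036, 0, 0, 0, 0, 0, -0.0405, 0, 0, 0, 0, 0, -0.045, 0, 0, 0, 0, 0, -0.0495, 0, 0, 0, 0, 0, -0.054, 0, 0, 0, 0, 0])

```text
clock: 14.92
eef_pos: [0.4675, -0.1368, 0.0298]
tool_rot: [0.711, -0.703, -0.0, 0.0]
ft_force: [0.5, -1.0, -0.4]
grip_width: 0.0001
```

```bash
python3 -c "
from path import *
o=cur();print(o['eef_pos'],o['ft_force'],o['grip_width'])
print(plan([-47,-46]))
for r in (-46,-6,34): print(r); print(plan(range(r+4,r+41,4),ref=r))
t=optics.camera('top')
crop(t,'pics/t11.png',280,230,410,330,6)
"
```

```text
[ 0.4675 -0.1368  0.0298] [ 0.4668 -0.9534 -0.4312] 0.00011571861921375126
[[-0.0003  0.0002 -0.0002  0.0001 -0.      0.0003]
 [-0.0013  0.0002 -0.0002  0.0001 -0.      0.0003]]
-46
[[-0.004   0.      0.      0.      0.      0.0006]
 [-0.008   0.0001  0.      0.      0.      0.0051]
 [-0.012   0.0003  0.      0.      0.      0.0142]
 [-0.016   0.0007  0.      0.      0.      0.028 ]
 [-0.02    0.0011  0.      0.      0.      0.0464]
 [-0.0241  0.0017  0.      0.      0.      0.0695]
 [-0.0281  0.0023  0.      0.      0.      0.0972]
 [-0.0322  0.0031  0.      0.      0.      0.1297]
 [-0.0363  0.004   0.      0.      0.      0.1667]
 [-0.0405  0.005   0.      0.      0.      0.2082]]
-6
[[-0.0039  0.0019  0.      0.      0.      0.0459]
 [-0.0079  0.0039  0.      0.      0.      0.0954]
 [-0.012   0.0057  0.      0.      0.      0.1454]
 [-0.0162  0.0074  0.      0.      0.      0.1954]
 [-0.0205  0.0088  0.      0.      0.      0.2454]
 [-0.0248  0.0099  0.      0.      0.      0.2954]
 [-0.0292  0.0109  0.      0.      0.      0.3454]
 [-0.0336  0.0117  0.      0.      0.      0.3954]
 [-0.038   0.0122  0.      0.      0.      0.4454]
 [-0.0425  0.0125  0.      0.      0.      0.4954]]
34
[[-0.0039  0.0022  0.      0.      0.      0.05  ]
 [-0.0079  0.0042  0.      0.      0.      0.1   ]
 [-0.012   0.006   0.      0.      0.      0.15  ]
 [-0.0162  0.0076  0.      0.      0.      0.2   ]
 [-0.0205  0.009   0.      0.      0.      0.25  ]
 [-0.0248  0.0102  0.      0.      0.      0.3   ]
 [-0.0292  0.0111  0.      0.      0.      0.35  ]
 [-0.0336  0.0118  0.      0.      0.      0.4   ]
 [-0.038   0.0124  0.      0.      0.      0.45  ]
 [-0.0425  0.0126  0.      0.      0.      0.5   ]]
```

View pics/t11.png

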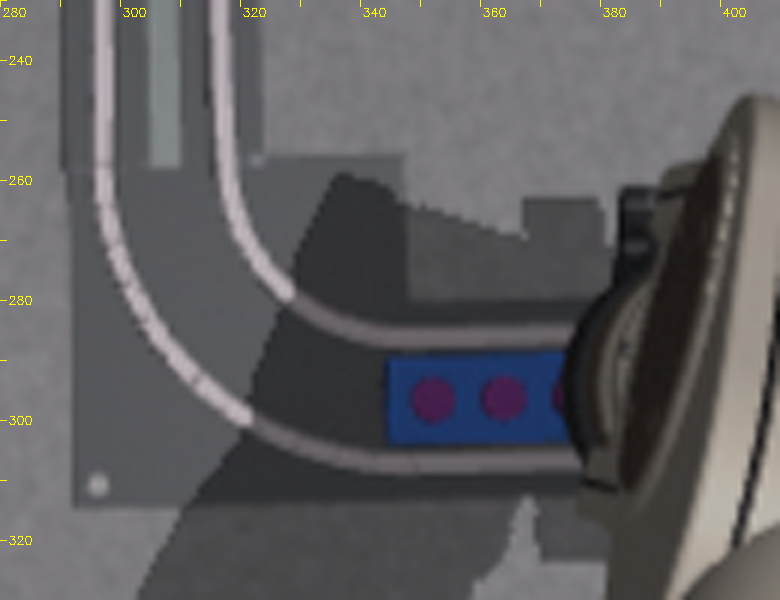

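Emit:
apply_moves(plan=[-0.005, 0, 0, 0, 0, 0.001, -0.009, 0, 0, 0, 0, 0.005, -0.013, 0, 0, 0, 0, 0.014, -0.017, 0.001, 0, 0, 0, 0.028, -0.021, 0.001, 0, 0, 0, 0.046, -0.025, 0.002, 0, 0, 0, 0.07, -0.029, 0.002, 0, 0, 0, 0.097, -0.033, 0.003, 0, 0, 0, 0.13, -0.037, 0.004, 0, 0, 0, 0.167, -0.041, 0.005, 0, 0, 0, 0.208])

```text
clock: 15.8
eef_pos: [0.4618, -0.0959, 0.0298]
tool_rot: [-0.634, 0.774, 0.0, -0.0]
ft_force: [-1.1, -1.1, 0.3]
grip_width: 0.0003
```

```bash
python3 -c "
from path import *
o=cur();print(o['eef_pos'],o['ft_force'],o['ft_torque'])
print(plan([-6]))
t=optics.camera('top')
crop(t,'pics/t12.png',280,230,410,330,6)
s=optics.camera('scene');crop(s,'pics/s12.png',200,180,340,300,6)
"
```

```text
[ 0.4618 -0.0959  0.0298] [-1.0671 -1.1358  0.2808] [-0.1655  0.0095  0.0102]
[[-0.0009  0.0001 -0.0002  0.0003 -0.     -0.002 ]]
```

View pics/t12.png

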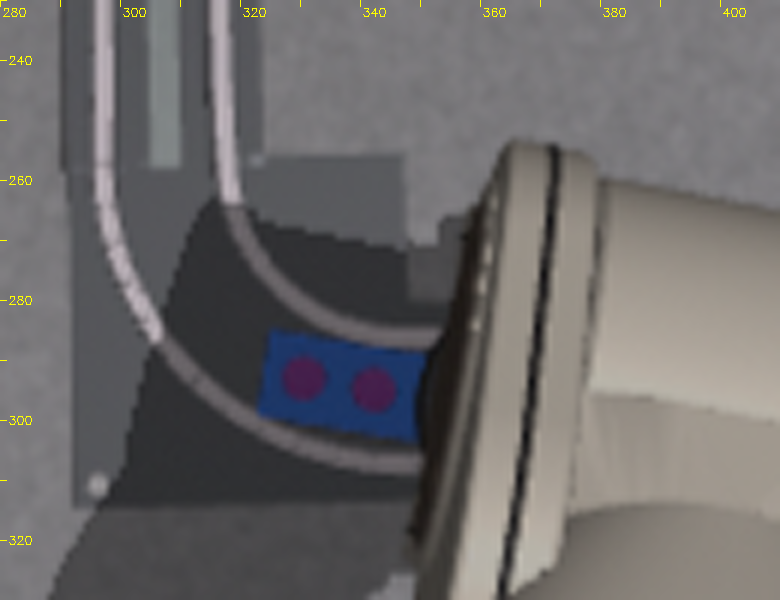

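View pics/s12.png

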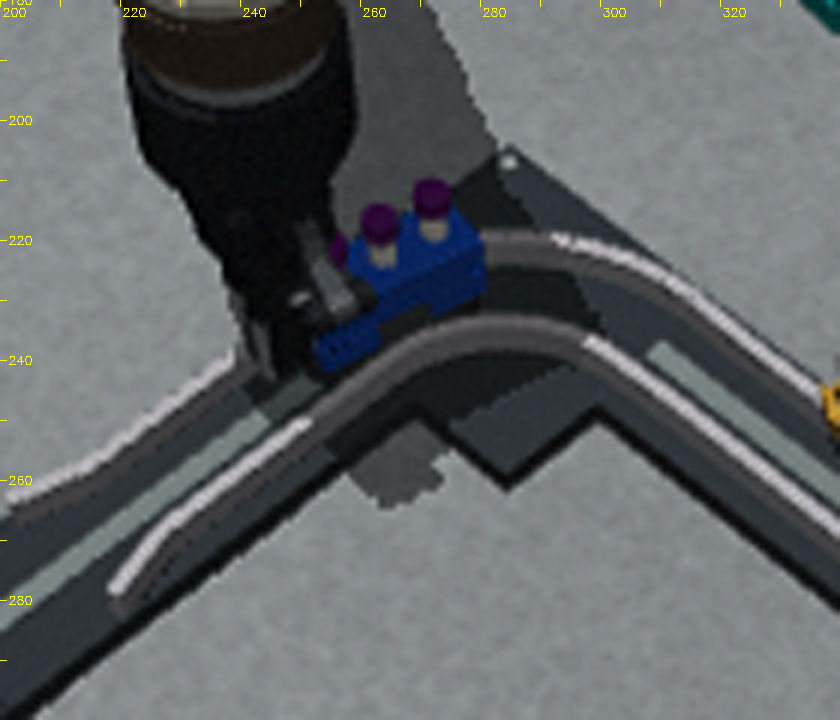

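Emit:
apply_moves(plan=[-0.004, 0.002, 0, 0, 0, 0.046, -0.008, 0.004, 0, 0, 0, 0.095, -0.012, 0.006, 0, 0, 0, 0.145, -0.0165, 0.0075, 0, 0, 0, 0.195, -0.021, 0.009, 0, 0, 0, 0.245, -0.025, 0.01, 0, 0, 0, 0.295])

```text
clock: 16.4
eef_pos: [0.4568, -0.0697, 0.0298]
tool_rot: [-0.513, 0.858, 0.0, -0.0]
ft_force: [-0.0, -0.4, -0.5]
grip_width: -0.0001
```

```bash
python3 -c "
from path import *
o=cur();print(o['eef_pos'],o['ft_force'],o['ft_torque'])
print(plan([18]));print(plan(range(22,51,4),ref=18))
t=optics.camera('top')
crop(t,'pics/t13.png',280,230,410,330,6)
s=optics.camera('scene');crop(s,'pics/s13.png',200,180,340,300,6)
"
```

```text
[ 0.4568 -0.0697  0.0298] [-0.0287 -0.4491 -0.4893] [-0.1795  0.0808  0.0267]
[[-0.0009  0.0004 -0.0002  0.0002 -0.0003 -0.001 ]]
[[-0.0039  0.0022  0.      0.      0.      0.05  ]
 [-0.0079  0.0042  0.      0.      0.      0.1   ]
 [-0.012   0.006   0.      0.      0.      0.15  ]
 [-0.0162  0.0076  0.      0.      0.      0.2   ]
 [-0.0205  0.009   0.      0.      0.      0.25  ]
 [-0.0248  0.0102  0.      0.      0.      0.3   ]
 [-0.0292  0.0111  0.      0.      0.      0.35  ]
 [-0.0336  0.0118  0.      0.      0.      0.4   ]]
```

View pics/s13.png

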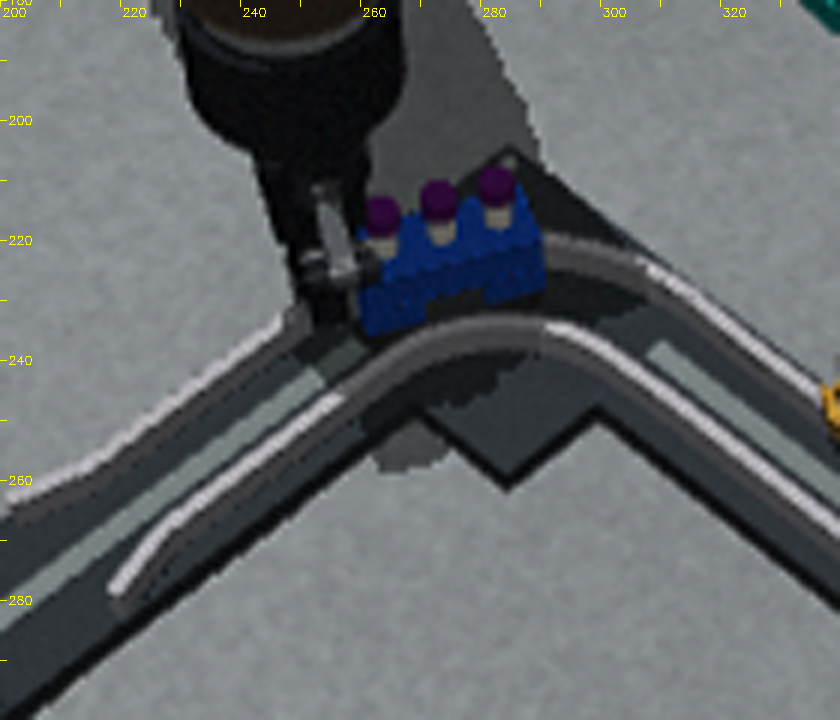

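Emit:
apply_moves(plan=[-0.005, 0.0025, 0, 0, 0, 0.05, -0.009, 0.0045, 0, 0, 0, 0.1, -0.013, 0.0065, 0, 0, 0, 0.15, -0.017, 0.008, 0, 0, 0, 0.2, -0.0215, 0.0095, 0, 0, 0, 0.25, -0.026, 0.0105, 0, 0, 0, 0.3, -0.03, 0.0115, 0, 0, 0, 0.35, -0.0345, 0.012, 0, 0, 0, 0.4])

```text
clock: 17.17
eef_pos: [0.4624, -0.0339, 0.0298]
tool_rot: [-0.333, 0.943, 0.0, -0.0]
ft_force: [-0.5, -0.9, 1.2]
grip_width: 0.0001
```

```bash
python3 -c "
from path import *
o=cur();print(o['eef_pos'],o['ft_force'],o['ft_torque'],o['joint_pos'])
print(plan([50]));print(plan(range(54,91,4),ref=50))
t=optics.camera('top')
crop(t,'pics/t14.png',280,230,410,330,6)
s=optics.camera('scene');crop(s,'pics/s14.png',220,180,360,300,6)
"
```

```text
[ 0.4624 -0.0339  0.0298] [-0.482  -0.9297  1.2435] [-0.1642  0.1532  0.0071] [-0.0729  0.3672 -0.4018  0.8025 -0.0003 -0.7523]
[[-0.0001  0.0003 -0.0002  0.0003 -0.0008  0.0001]]
[[-0.0039  0.0022  0.      0.      0.      0.05  ]
 [-0.0079  0.0042  0.      0.      0.      0.1   ]
 [-0.012   0.006   0.      0.      0.      0.15  ]
 [-0.0162  0.0076  0.      0.      0.      0.2   ]
 [-0.0205  0.009   0.      0.      0.      0.25  ]
 [-0.0248  0.0102  0.      0.      0.      0.3   ]
 [-0.0292  0.0111  0.      0.      0.      0.35  ]
 [-0.0336  0.0118  0.      0.      0.      0.3999]
 [-0.038   0.0123  0.      0.      0.      0.4465]
 [-0.0424  0.0124  0.      0.      0.      0.4886]]
```

View pics/s14.png

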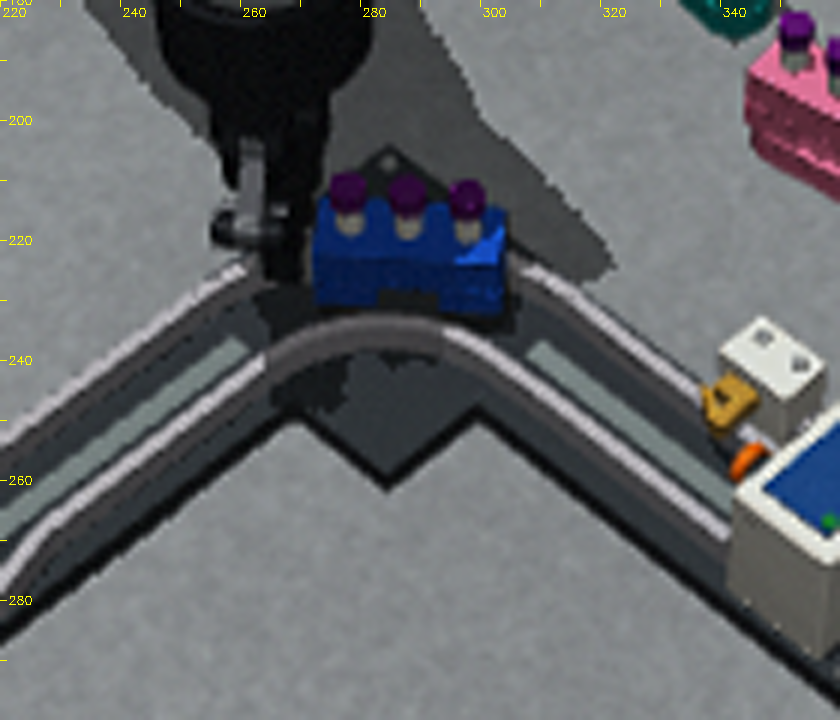

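Emit:
apply_moves(plan=[-0.004, 0.0025, 0, 0, 0, 0.05, -0.008, 0.0045, 0, 0, 0, 0.1, -0.012, 0.0065, 0, 0, 0, 0.15, -0.016, 0.008, 0, 0, 0, 0.2, -0.0205, 0.0095, 0, 0, 0, 0.25, -0.025, 0.0105, 0, 0, 0, 0.3, -0.029, 0.0115, 0, 0, 0, 0.35, -0.0335, 0.012, 0, 0, 0, 0.4, -0.038, 0.0125, 0, 0, 0, 0.446])

```text
clock: 18.02
eef_pos: [0.484, -0.0004, 0.0297]
tool_rot: [-0.117, 0.993, 0.0, -0.001]
ft_force: [-0.9, -0.5, 0.2]
grip_width: 0.0003
```

```bash
python3 -c "
from path import *
o=cur();print(o['eef_pos'],o['ft_force'],o['ft_torque'],o['joint_pos'])
print(plan([86]));print(plan(range(90,131,4),ref=86))
t=optics.camera('top')
crop(t,'pics/t15.png',270,160,390,300,5)
s=optics.camera('scene');crop(s,'pics/s15.png',240,180,380,300,6)
"
```

```text
[ 0.484  -0.0004  0.0297] [-0.8631 -0.481   0.2141] [ 0.0098  0.1823 -0.0127] [-0.0007  0.4001 -0.3482  0.8235 -0.0001 -0.2349]
[[-0.0002  0.0002 -0.0003  0.0001 -0.001   0.0013]]
[[-0.0039  0.002   0.      0.      0.      0.0421]
 [-0.0079  0.0037  0.      0.      0.      0.0797]
 [-0.0119  0.0051  0.      0.      0.      0.1129]
 [-0.016   0.0062  0.      0.      0.      0.1417]
 [-0.0201  0.0069  0.      0.      0.      0.166 ]
 [-0.0241  0.0074  0.      0.      0.      0.186 ]
 [-0.0282  0.0076  0.      0.      0.      0.2014]
 [-0.0322  0.0074  0.      0.      0.      0.2124]
 [-0.0362  0.007   0.      0.      0.      0.2188]
 [-0.0402  0.0062  0.      0.      0.      0.2207]
 [-0.0441  0.0054  0.      0.      0.      0.2207]]
```

View pics/s15.png

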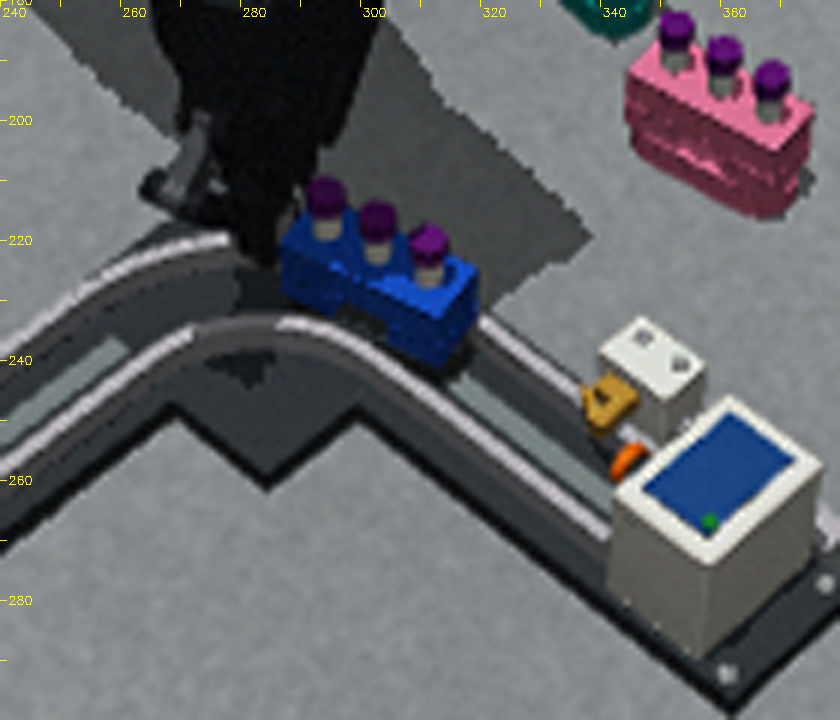

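View pics/t15.png

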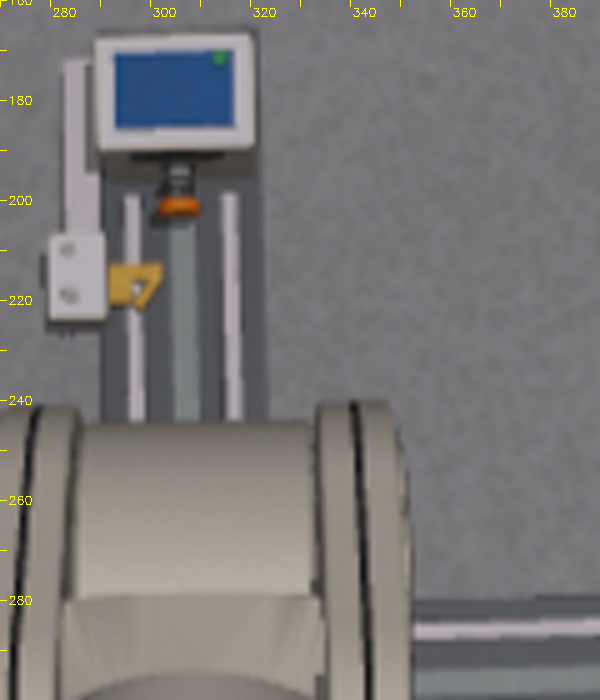

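```bash
python3 -c "
from fit import *
from path import LX,LY,LT
import numpy as np
def lane(w): 
    c,s=np.cos(LT),np.sin(LT); e=np.array(w[:2])-[LX,LY]; return 1e3*np.array([c*e[0]+s*e[1],-s*e[0]+c*e[1]])
for r in (202.3,202.8,203.2): print('buf top',lane(back(T,(305.7,r),.042)))
for uv in ((296,213),(301.5,213),(298,221.5)): print('catch',lane(back(T,uv,.04)))
for uv in ((341.7,257.5),(344,254)): print('buf scene',lane(back(S,uv,.042)))
print('box front', lane(back(T,(305,187.5),.074)))
"
```

```text
buf top [106.4026  78.434 ]
buf top [105.3984  78.4557]
buf top [104.5952  78.4731]
catch [85.8064 98.1505]
catch [85.5238 87.2703]
catch [68.7086 94.5326]
buf scene [105.9305  75.4867]
buf scene [103.1402  85.8274]
box front [129.007   78.1432]
```

Emit:
apply_moves(plan=[-0.004, 0.002, 0, 0, 0, 0.043, -0.008, 0.004, 0, 0, 0, 0.081, -0.012, 0.005, 0, 0, 0, 0.114, -0.016, 0.006, 0, 0, 0, 0.143, -0.02, 0.007, 0, 0, 0, 0.167, -0.024, 0.0075, 0, 0, 0, 0.187, -0.028, 0.0075, 0, 0, 0, 0.202, -0.032, 0.0075, 0, 0, 0, 0.213, -0.036, 0.007, 0, 0, 0, 0.22, -0.04, 0.006, 0, 0, 0, 0.222])

```text
clock: 18.95
eef_pos: [0.5221, 0.015, 0.0297]
tool_rot: [-0.006, 1.0, 0.0, -0.0]
ft_force: [-0.4, -0.4, -0.9]
grip_width: -0.0
```

```bash
python3 -c "
from path import *
o=cur();print(o['eef_pos'],o['ft_force'],o['ft_torque'],o['joint_pos'])
print(plan([126,134,142,150]));print(tcp(126),tcp(178))
t=optics.camera('top')
crop(t,'pics/t16.png',270,160,390,300,5)
s=optics.camera('scene');crop(s,'pics/s16.png',260,180,400,300,6)
"
```

```text
[0.5221 0.015  0.0297] [-0.3774 -0.3851 -0.9146] [-0.0161  0.1472  0.0104] [ 0.0287  0.461  -0.245   0.8651  0.      0.0162]
[[ 0.0004  0.0002 -0.0003  0.     -0.0003  0.0004]
 [-0.0076  0.0002 -0.0003  0.     -0.0003  0.0004]
 [-0.0156  0.0002 -0.0003  0.     -0.0003  0.0004]
 [-0.0236  0.0002 -0.0003  0.     -0.0003  0.0004]]
(array([0.5218, 0.0152]), np.float64(-179.30672106789171)) (array([0.5738, 0.0158]), np.float64(-179.30672106789171))
```

View pics/s16.png

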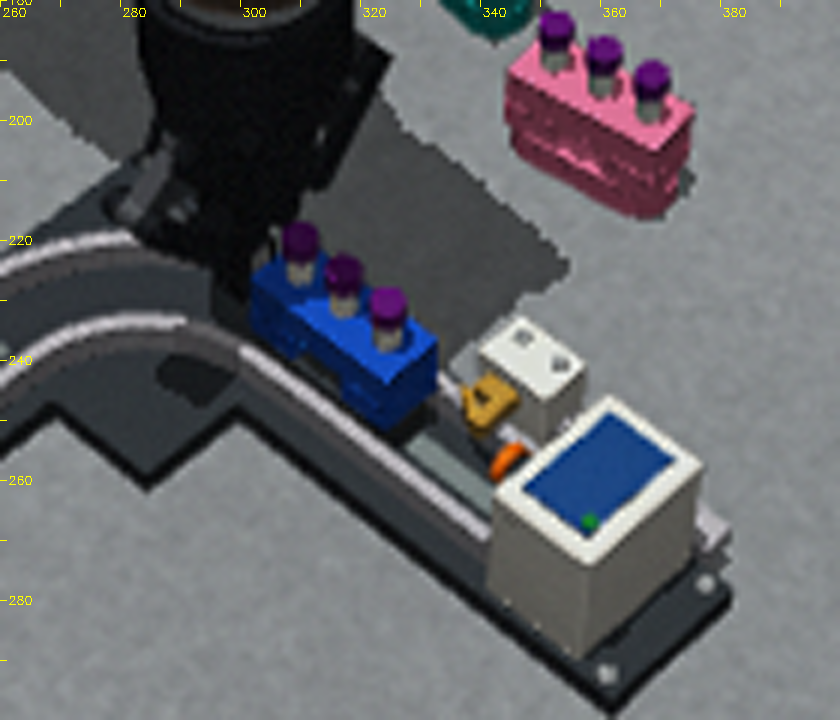

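View pics/t16.png

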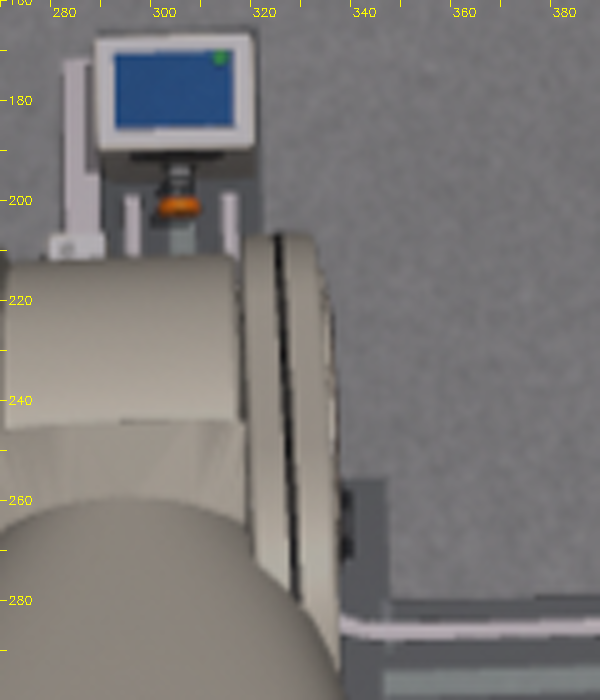

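Emit:
apply_moves(plan=[-0.003, 0, 0, 0, 0, 0, -0.006, 0, 0, 0, 0, 0, -0.009, 0, 0, 0, 0, 0, -0.012, 0, 0, 0, 0, 0])

```text
clock: 19.38
eef_pos: [0.5341, 0.0151, 0.0298]
tool_rot: [-0.006, 1.0, 0.0, -0.0]
ft_force: [-1.2, 0.2, -1.1]
grip_width: 0.0002
```

Emit:
apply_moves(plan=[-0.002, 0, 0, 0, 0, 0, -0.004, 0, 0, 0, 0, 0, -0.006, 0, 0, 0, 0, 0])

```text
clock: 19.63
eef_pos: [0.5398, 0.0151, 0.0298]
tool_rot: [-0.006, 1.0, -0.0, -0.0]
ft_force: [-1.4, -0.2, 0.5]
grip_width: -0.0005
```

Emit:
apply_moves(plan=[-0.002, 0, 0, 0, 0, 0, -0.004, 0, 0, 0, 0, 0, -0.006, 0, 0, 0, 0, 0])

```text
clock: 19.88
eef_pos: [0.5454, 0.0152, 0.0297]
tool_rot: [-0.006, 1.0, -0.0, -0.001]
ft_force: [-5.3, -0.1, 2.0]
grip_width: 0.0001
```

Emit:
apply_moves(plan=[-0.002, 0, 0, 0, 0, 0, -0.004, 0, 0, 0, 0, 0, -0.006, 0, 0, 0, 0, 0])

```text
clock: 20.13
eef_pos: [0.5523, 0.0154, 0.0297]
tool_rot: [-0.006, 1.0, 0.0, 0.0]
ft_force: [-2.2, 0.0, -0.5]
grip_width: 0.0
```

```bash
python3 -c "
from path import *
o=cur();print(o['eef_pos'],o['ft_force'],o['ft_torque'])
t=optics.camera('top')
s=optics.camera('scene');crop(s,'pics/s17.png',260,180,400,300,6)
"
```

```text
[0.5523 0.0154 0.0297] [-2.2148  0.0352 -0.4694] [0.0584 0.2855 0.0257]
```

View pics/s17.png

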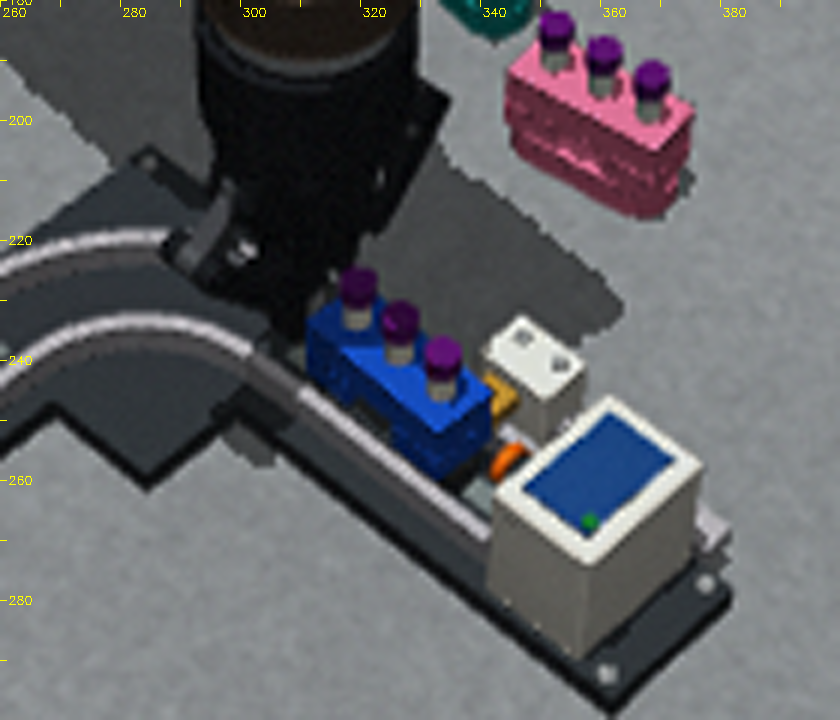

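Emit:
apply_moves(plan=[-0.003, 0, 0, 0, 0, 0, -0.006, 0, 0, 0, 0, 0, -0.009, 0, 0, 0, 0, 0, -0.012, 0, 0, 0, 0, 0])

```text
clock: 20.57
eef_pos: [0.5643, 0.0154, 0.0298]
tool_rot: [-0.006, 1.0, -0.0, 0.0]
ft_force: [-2.2, -0.9, 0.6]
grip_width: -0.0002
```

Emit:
apply_moves(plan=[-0.001, 0, 0, 0, 0, 0, -0.002, 0, 0, 0, 0, 0, -0.002, 0, 0, 0, 0, 0])

```text
clock: 20.82
eef_pos: [0.5663, 0.0155, 0.0299]
tool_rot: [-0.006, 1.0, -0.0, 0.0]
ft_force: [-0.6, -0.1, -0.1]
grip_width: 0.0001
```

Emit:
apply_moves(plan=[-0.001, 0, 0, 0, 0, 0, -0.002, 0, 0, 0, 0, 0, -0.002, 0, 0, 0, 0, 0])

```text
clock: 21.07
eef_pos: [0.5681, 0.0155, 0.0299]
tool_rot: [-0.006, 1.0, -0.0, 0.0]
ft_force: [-1.7, 0.1, 0.2]
grip_width: -0.0005
```

Emit:
apply_moves(plan=[-0.001, 0, 0, 0, 0, 0, -0.002, 0, 0, 0, 0, 0, -0.002, 0, 0, 0, 0, 0])

```text
clock: 21.32
eef_pos: [0.5701, 0.0156, 0.0299]
tool_rot: [-0.006, 1.0, 0.0, 0.0]
ft_force: [-1.2, -0.4, 1.0]
grip_width: 0.0001
```

```bash
python3 -c "
from path import *
o=cur();print(o['eef_pos'],o['ft_force'],o['ft_torque'])
s=optics.camera('scene');crop(s,'pics/s18.png',280,200,380,280,8)
o=cur();print(o['eef_pos'],o['ft_force'],o['ft_torque'])
"
```

```text
[0.5701 0.0156 0.0299] [-1.1983 -0.4295  1.0205] [-0.0785  0.3007  0.0326]
[0.5701 0.0156 0.0299] [-1.7643 -0.9792  0.8354] [-0.1399  0.2191  0.0107]
```

View pics/s18.png

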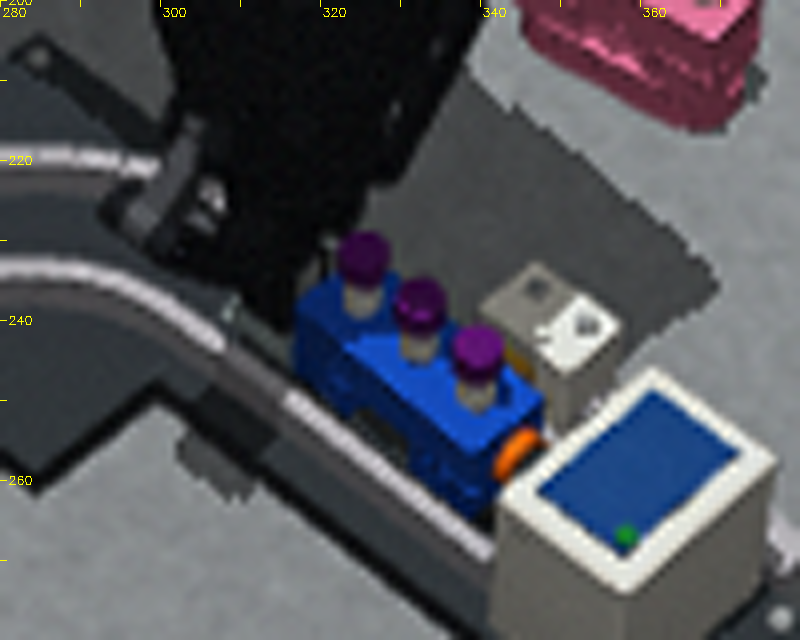

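Emit:
apply_moves(plan=[-0.001, 0, 0, 0, 0, 0, -0.001, 0, 0, 0, 0, 0])

```text
clock: 21.53
eef_pos: [0.5703, 0.0156, 0.0297]
tool_rot: [-0.006, 1.0, -0.0, -0.001]
ft_force: [-3.9, -0.5, 1.8]
grip_width: -0.0001
```

Emit:
apply_moves(plan=[-0.001, 0, 0, 0, 0, 0, -0.001, 0, 0, 0, 0, 0])

```text
clock: 21.7
eef_pos: [0.5709, 0.0155, 0.0296]
tool_rot: [-0.006, 1.0, -0.0, -0.001]
ft_force: [-4.8, -0.7, 2.1]
grip_width: 0.0002
```

Emit:
apply_moves(plan=[-0.001, 0, 0, 0, 0, 0, -0.001, 0, 0, 0, 0, 0])

```text
clock: 21.87
eef_pos: [0.5715, 0.0154, 0.0295]
tool_rot: [-0.006, 1.0, -0.0, -0.001]
ft_force: [-6.2, -1.2, 4.0]
grip_width: -0.0001
```

Emit:
apply_moves(plan=[-0.001, 0, 0, 0, 0, 0, -0.001, 0, 0, 0, 0, 0])

```text
clock: 22.03
eef_pos: [0.5719, 0.0154, 0.0294]
tool_rot: [-0.006, 1.0, -0.0, -0.002]
ft_force: [-6.6, -2.7, 2.8]
grip_width: -0.0005
```

Emit:
apply_moves(plan=[-0.001, 0, 0, 0, 0, 0, -0.001, 0, 0, 0, 0, 0])

```text
clock: 22.2
eef_pos: [0.5725, 0.0153, 0.0293]
tool_rot: [-0.006, 1.0, -0.0, -0.002]
ft_force: [-7.4, -1.5, 4.3]
grip_width: 0.0001
```

```bash
python3 -c "
from path import *
o=cur();print(o['eef_pos'],o['ft_force'],o['ft_torque'])
s=optics.camera('scene');crop(s,'pics/s19.png',280,200,380,280,8)
o=cur();print(o['eef_pos'],o['ft_force'],o['ft_torque'])
"
```

```text
[0.5725 0.0153 0.0293] [-7.3591 -1.5468  4.3161] [-0.2717  1.5073 -0.0797]
[0.5725 0.0153 0.0293] [-7.3005 -1.085   3.3779] [-0.2446  1.4526 -0.052 ]
```

View pics/s19.png

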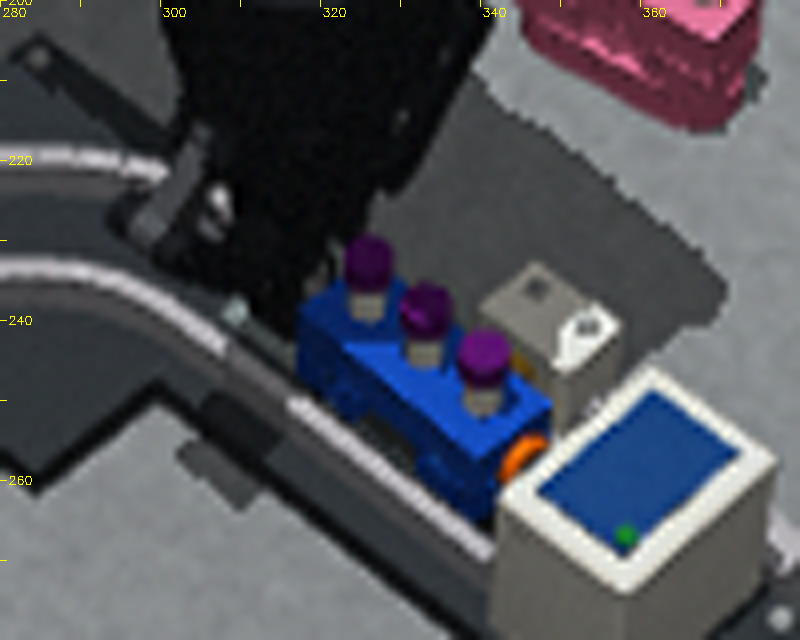

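Emit:
apply_moves(plan=[-0.001, 0, 0, 0, 0, 0, -0.001, 0, 0, 0, 0, 0])

```text
clock: 22.42
eef_pos: [0.5729, 0.0153, 0.0292]
tool_rot: [-0.006, 1.0, -0.0, -0.003]
ft_force: [-9.0, -2.6, 4.2]
grip_width: 0.0003
```

Emit:
apply_moves(plan=[-0.001, 0, 0, 0, 0, 0, -0.001, 0, 0, 0, 0, 0])

```text
clock: 22.58
eef_pos: [0.5734, 0.0152, 0.0291]
tool_rot: [-0.006, 1.0, -0.0, -0.003]
ft_force: [-10.0, -1.8, 4.4]
grip_width: -0.0001
```

```bash
python3 -c "
from path import *
s=optics.camera('scene');crop(s,'pics/s20.png',280,200,380,280,8)
o=cur();print(o['eef_pos'],o['ft_force'],o['ft_torque'])
"
```

```text
[0.5734 0.0152 0.0291] [-9.6693 -1.7526  5.0134] [-0.2687  1.8724 -0.0269]
```

View pics/s20.png

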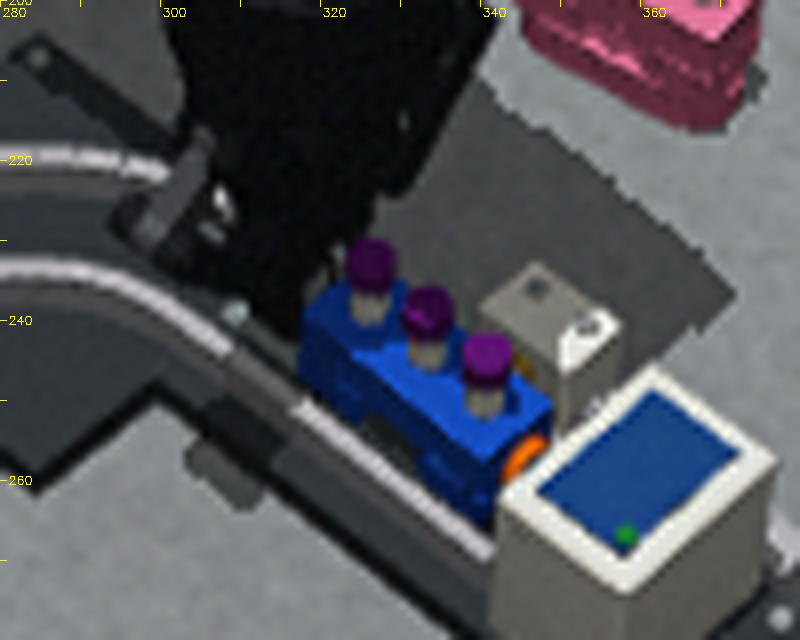

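Emit:
apply_moves(plan=[-0.0007, 0, 0, 0, 0, 0, -0.0007, 0, 0, 0, 0, 0])

```text
clock: 22.8
eef_pos: [0.5737, 0.0152, 0.029]
tool_rot: [-0.006, 1.0, -0.0, -0.004]
ft_force: [-9.7, -1.0, 5.4]
grip_width: 0.0002
```

```bash
python3 -c "
from path import *
s=optics.camera('scene');crop(s,'pics/s21.png',325,220,375,260,16)
np.save('/tmp/s21.npy',s['pixels'])
o=cur();print(o['eef_pos'],o['ft_force'],o['ft_torque'])
"
```

```text
[0.5736 0.0152 0.029 ] [-10.4614  -0.8023   5.637 ] [-0.306   1.9811 -0.0216]
```

View pics/s21.png

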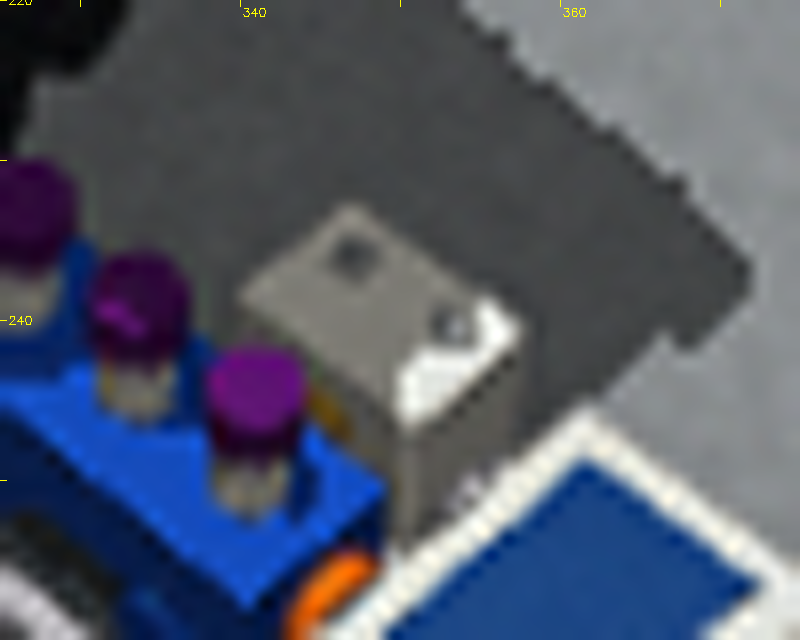

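Emit:
apply_moves(plan=[-0.0007, 0, 0, 0, 0, 0, -0.0007, 0, 0, 0, 0, 0])

```text
clock: 23.02
eef_pos: [0.5744, 0.0152, 0.0289]
tool_rot: [-0.006, 1.0, -0.0, -0.004]
ft_force: [-11.1, -1.1, 4.9]
grip_width: 0.0
```

Emit:
apply_moves(plan=[-0.0007, 0, 0, 0, 0, 0, -0.0007, 0, 0, 0, 0, 0])

```text
clock: 23.18
eef_pos: [0.5746, 0.0152, 0.0289]
tool_rot: [-0.006, 1.0, -0.0, -0.004]
ft_force: [-10.7, -2.2, 5.2]
grip_width: -0.0001
```

```bash
python3 -c "
from path import *
s=optics.camera('scene');crop(s,'pics/s22.png',325,220,375,260,16)
a=np.load('/tmp/s21.npy').astype(int);b=s['pixels'].astype(int)
d=abs(a-b).sum(2)[215:265,300:370]; print([(u+300,v+215,d[v,u]) for v,u in zip(*np.nonzero(d>60))][:40])
o=cur();print(o['eef_pos'],o['ft_force'],o['ft_torque'])
"
```

```text
[(np.int64(302), np.int64(215), np.int64(70)), (np.int64(330), np.int64(215), np.int64(83)), (np.int64(336), np.int64(215), np.int64(86)), (np.int64(304), np.int64(216), np.int64(92)), (np.int64(335), np.int64(216), np.int64(84)), (np.int64(304), np.int64(217), np.int64(72)), (np.int64(304), np.int64(218), np.int64(68)), (np.int64(334), np.int64(218), np.int64(82)), (np.int64(303), np.int64(219), np.int64(85)), (np.int64(333), np.int64(220), np.int64(89)), (np.int64(301), np.int64(221), np.int64(114)), (np.int64(302), np.int64(221), np.int64(72)), (np.int64(332), np.int64(221), np.int64(61)), (np.int64(301), np.int64(222), np.int64(177)), (np.int64(332), np.int64(222), np.int64(85)), (np.int64(305), np.int64(223), np.int64(70)), (np.int64(307), np.int64(223), np.int64(202)), (np.int64(331), np.int64(223), np.int64(82)), (np.int64(304), np.int64(224), np.int64(76)), (np.int64(307), np.int64(224), np.int64(355)), (np.int64(308), np.int64(224), np.int64(95)), (np.int64(327), np.int64(224), np.int64(61)), (np.int64(330), np.int64(224), np.int64(61)), (np.int64(307), np.int64(225), np.int64(96)), (np.int64(308), np.int64(225), np.int64(279)), (np.int64(327), np.int64(225), np.int64(99)), (np.int64(303), np.int64(226), np.int64(66)), (np.int64(309), np.int64(226), np.int64(78)), (np.int64(302), np.int64(227), np.int64(71)), (np.int64(307), np.int64(227), np.int64(62)), (np.int64(309), np.int64(227), np.int64(128)), (np.int64(309), np.int64(228), np.int64(90)), (np.int64(326), np.int64(228), np.int64(102)), (np.int64(300), np.int64(229), np.int64(61)), (np.int64(326), np.int64(229), np.int64(77)), (np.int64(300), np.int64(230), np.int64(80)), (np.int64(323), np.int64(232), np.int64(81)), (np.int64(368), np.int64(232), np.int64(204)), (np.int64(322), np.int64(233), np.int64(76)), (np.int64(329), np.int64(235), np.int64(81))]
[0.5746 0.0152 0.0289] [-11.4388  -1.7002   6.3475] [-0.2849  2.1263 -0.0398]
```

View pics/s22.png

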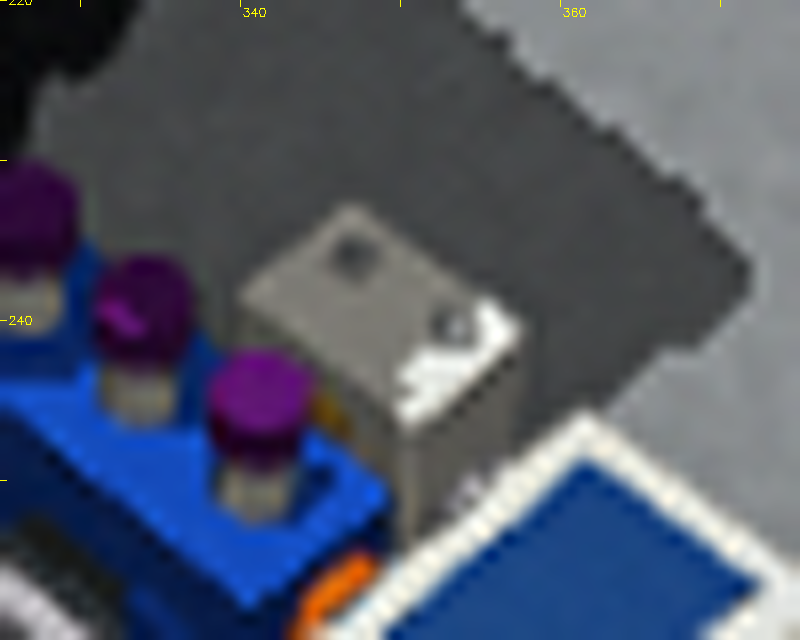

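Emit:
apply_moves(plan=[0.002, 0, 0, 0, 0, 0, 0.0045, 0, 0, 0, 0, 0, 0.0045, 0, 0, 0, 0, 0])

```text
clock: 23.48
eef_pos: [0.574, 0.0157, 0.0295]
tool_rot: [-0.006, 1.0, 0.0, -0.0]
ft_force: [-3.1, -0.8, -0.4]
grip_width: -0.0001
```

```bash
python3 -c "
from path import *
s=optics.camera('scene');crop(s,'pics/s23.png',280,200,380,280,8)
o=cur();print(o['eef_pos'],o['ft_force'],o['ft_torque'])
"
```

```text
[0.574  0.0157 0.0295] [-4.2777 -0.4821 -1.6083] [-0.0572  0.8017 -0.0206]
```

View pics/s23.png

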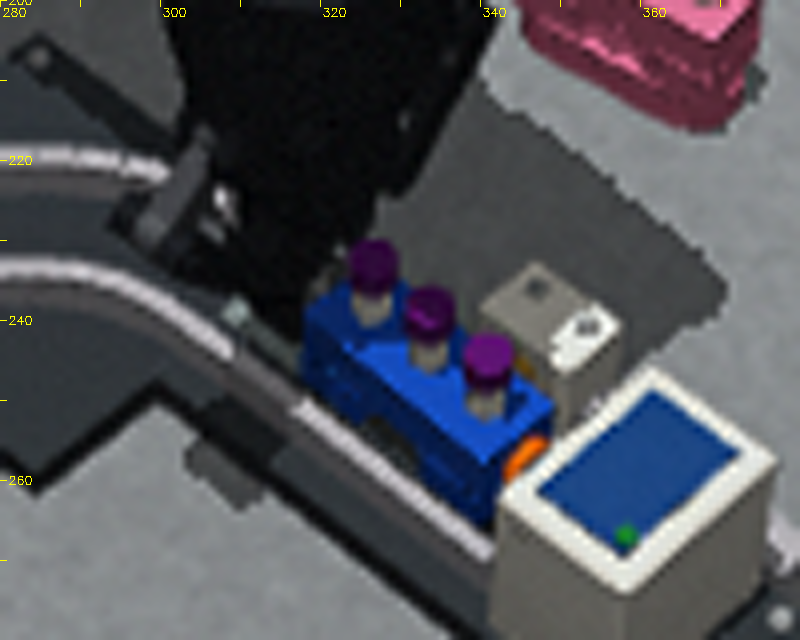

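Emit:
apply_moves(plan=[0.001, 0, 0, 0, 0, 0, 0.002, 0, 0, 0, 0, 0, 0.002, 0, 0, 0, 0, 0])

```text
clock: 23.78
eef_pos: [0.5738, 0.0158, 0.0304]
tool_rot: [-0.006, 1.0, 0.0, 0.001]
ft_force: [0.1, -0.0, -0.2]
grip_width: -0.0002
```

Emit:
apply_moves(plan=[0.001, 0, 0, 0, 0, 0, 0.002, 0, 0, 0, 0, 0, 0.002, 0, 0, 0, 0, 0])

```text
clock: 24.03
eef_pos: [0.5709, 0.0156, 0.0302]
tool_rot: [-0.006, 1.0, 0.0, 0.001]
ft_force: [-0.1, 0.3, -0.9]
grip_width: 0.0
```

```bash
python3 -c "
from path import *
s=optics.camera('scene');crop(s,'pics/s24.png',280,200,380,280,8)
o=cur();print(o['eef_pos'],o['ft_force'],o['ft_torque'])
"
```

```text
[0.5709 0.0156 0.0301] [-0.0525 -0.2803  0.6944] [-0.0185  0.0295  0.0187]
```

View pics/s24.png

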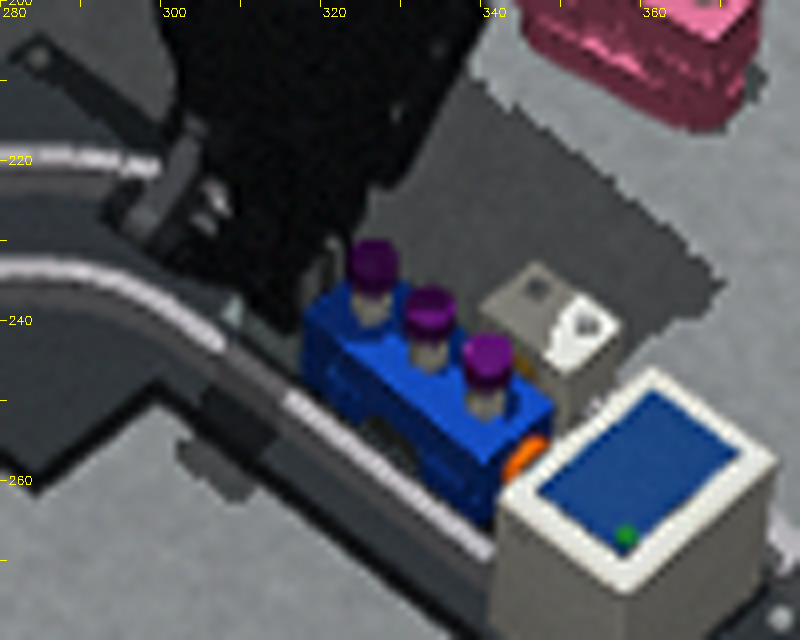

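Emit:
apply_moves(plan=[0.008, 0, 0, 0, 0, 0, 0.016, 0, 0, 0, 0, 0, 0.02, 0, -0.01, 0, 0, 0, 0.02, 0, -0.04, 0, 0, 0, 0.04, 0, -0.08, 0, 0, 0, 0.07, 0, -0.11, 0, 0, 0, 0.1, 0, -0.14, 0, 0, 0, 0.13, 0, -0.17, 0, 0, 0, 0.16, 0, -0.2, 0, 0, 0, 0.19, 0, -0.2, 0, 0, 0, 0.2, 0, -0.2, 0, 0, 0, 0.2, 0, -0.2, 0, 0, 0])

```text
clock: 25.08
eef_pos: [0.368, 0.0131, 0.231]
tool_rot: [-0.006, 1.0, 0.0, 0.001]
ft_force: [-0.5, 0.6, -0.7]
grip_width: 0.0005
```

```bash
python3 -c "
from path import *
o=cur();print(o['eef_pos'],o['ft_force'])
t=optics.camera('top');crop(t,'pics/t25.png',260,150,360,250,6)
s=optics.camera('scene');crop(s,'pics/s25.png',280,200,380,280,8)
cv2.imwrite('pics/sf.png',s['pixels'][:,:,::-1])
"
```

```text
[0.368  0.0131 0.231 ] [-0.4573  0.6051 -0.7085]
```

View pics/t25.png

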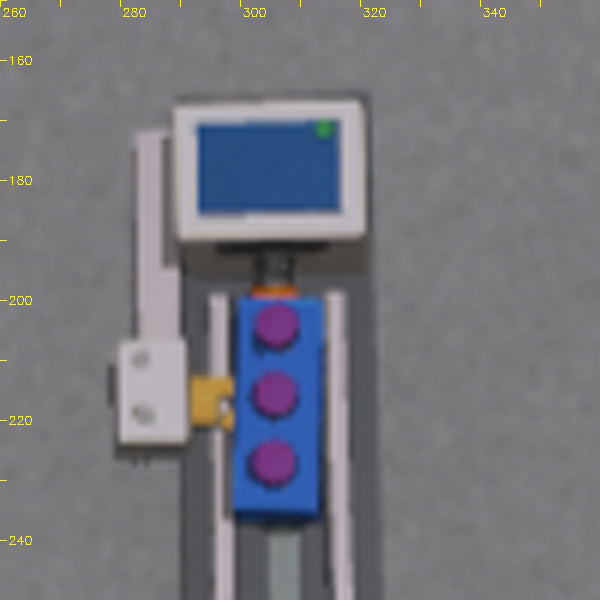

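View pics/s25.png

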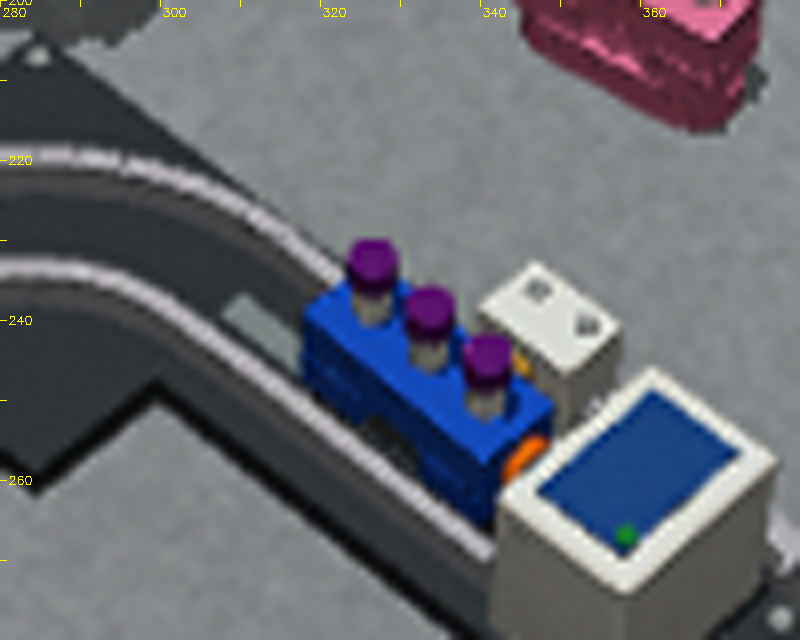

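View pics/sf.png

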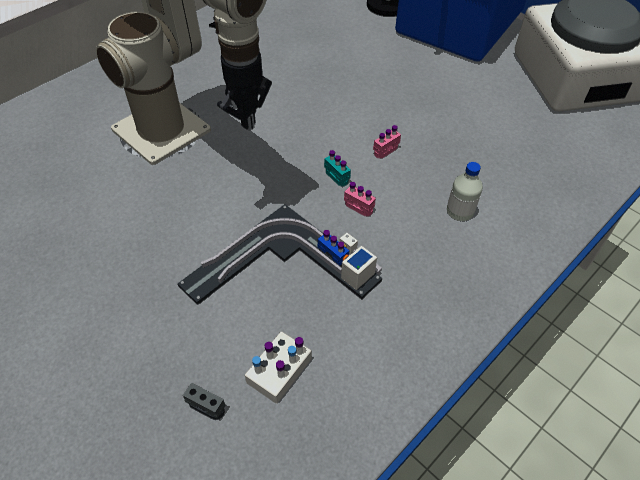

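The top view shows the carrier at (304,216), pressed against the buffer at (304,199). The brass catch is at its mid-length (295,217), with its hole where it was before loading, so it is fully out and in the notch. Everything else is where it started.

```bash
python3 -c "
from workcell import bot; print(bot.job_done())"
```

```text
the job is handed in; nothing more can be done
None
```

The blue carrier is latched in the reading station, and I handed the job in with the arm clear; the clock read about 25 s at the last check.

- **Moving it:** I gripped the carrier by its sides, stood it on the loading deck and let go. I then pushed it from behind with the closed fingers along the lane and round the bend, at about 1 N. The catch ramp was felt at about 5 N.
- **Latching:** I pressed the buffer in small steps to about 11 N on the wrist sensor, below the 15 N limit. I couldn't tell from the pictures whether the catch had dropped in, so I checked by backing off. The force fell to 0 and the carrier stayed put.
- **Last pictures:** The brass catch is out in the lane at the carrier's mid-length and the buffer is still held in. The rack, bottle, grey spare and the other carriers look undisturbed.
- **Small disagreements:** The two cameras placed the carrier up to 5 mm apart across the bench. I averaged them for the pick-up and used the top view for the lane; the top view agreed with the arm to about 1 mm. While pressing, the sensor also showed 4–6 N upward on the tool, probably friction at the carrier's rear face; it went away on release.

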